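# Load the trial-head carrier and lock its retaining plate

## Task

Put the three hip trial heads into the carrier for the steriliser, each standing upright in the cup of its own size. Then lower the spoked retaining plate over the carrier's post and lock it with a quarter turn clockwise, up to its stop. Leave the upturned bowl and the roll of tape where they are.

Things in the scene. Friction and masses are not known exactly. Their poses are not given: they have to be found in the camera images.
- head_small_mid (a point): Small trial head: loose bare-steel cylinder with domed top, 28 mm wide, 40 mm tall, upright on its flat foot; two fine dark rings low on its side. The side is straight for the lower 26 mm, then the dome. The point is on its axis, half-way up (20 mm above its foot); z up.
- head_medium_mid (a point): Medium trial head: loose bare-steel cylinder with domed top, 40 mm wide, 44 mm tall, upright on its flat foot; two fine dark rings low on its side. The side is straight for the lower 24 mm, then the dome. The point is on its axis, half-way up (22 mm above its foot); z up.
- head_large_mid (a point): Large trial head: loose bare-steel cylinder with domed top, 52 mm wide, 48 mm tall, upright on its flat foot; two fine dark rings low on its side. The side is straight for the lower 22 mm, then the dome. The point is on its axis, half-way up (24 mm above its foot); z up.
- cup_small_floor (a point): Small cup, fixed on the carrier, for the 28 mm head: open steel cup 36 mm wide inside; its centre is 62 mm from the post's axis. Floor 22 mm above the mat, wall 10 mm high above the floor, flaring over the last 4 mm to 44 mm inside the lip. The point is the centre of the floor; z up.
- cup_medium_floor (a point): Medium cup, fixed on the carrier, for the 40 mm head: open steel cup 48 mm wide inside; its centre is 62 mm from the post's axis. Floor 18 mm above the mat, wall 10 mm high above the floor, flaring over the last 4 mm to 56 mm inside the lip. The point is the centre of the floor; z up.
- cup_large_floor (a point): Large cup, fixed on the carrier, for the 52 mm head: open steel cup 60 mm wide inside; its centre is 62 mm from the post's axis. Floor 14 mm above the mat, wall 10 mm high above the floor, flaring over the last 4 mm to 68 mm inside the lip. The point is the centre of the floor; z up.
- carrier_post (a point): Post in the middle of the fixed round carrier (base 200 mm wide, 10 thick); the point is on its axis, on its shoulder (24 mm wide, 66 above the mat), z up. Above: 14 mm neck, a cross bar 32x7x7 mm along x (ends alike) from 8 mm over the shoulder, cone tip at 22 mm. Three 9 mm pins, 66 high, stand 80 mm out, between cups. At a cup jaws have most room opening at right angles to the line to the post.
- plate_handle (a point): Loose spoked retaining plate, 168 mm wide, 5 thick, lying flat. Point: middle of its arched handle's top bar (9 mm thick, straight for 38 mm along y), 51 mm above the plate's underside; z up. Keyhole: 21 mm hole, two notches 15 mm wide to 20 mm out along x. It drops over the post's bar with x in line with it, seats on shoulder and pins, then turns easily clockwise about 95 degrees.
- upturned_bowl: bystander: grey bowl standing upside down, 81 mm across, 30 mm high; origin under its centre; stays where it is.
- tape_roll: bystander: roll of beige tape lying flat, 99 mm across, 24 mm high; origin under its centre; stays where it is.
There are look-alikes about, which are no part of the job. What is shaped like the part that bears head_medium_mid but brown or turquoise is not meant.

How it is judged:
On the way:
1. all three heads stand in the cups of their size (horizontal distance between head_small_mid and cup_small_floor below 0.007 m and z of head_small_mid in the frame of cup_small_floor between 0.017 and 0.023 m and angle between each of head_small_mid, head_medium_mid, head_large_mid's own z axis and vertical below 0.12 rad and horizontal distance between head_medium_mid and cup_medium_floor below 0.007 m and z of head_medium_mid in the frame of cup_medium_floor between 0.019 and 0.025 m and horizontal distance between head_large_mid and cup_large_floor below 0.007 m and z of head_large_mid in the frame of cup_large_floor between 0.021 and 0.027 m), for 0.2 s.
At the end, for the whole second after the job is handed in: each head stands upright (0.12 rad) on the floor of its own cup (7 mm off its axis, 3 mm in height); the plate lies level on the post's shoulder (6 mm off its axis, 3 mm in height), its notches turned over 1.2 rad from the post's bar; all released and staying so (all of step 1 and horizontal distance between plate_handle and carrier_post below 0.006 m and z of plate_handle in the frame of carrier_post between 0.048 and 0.054 m and angle between plate_handle's own z axis and vertical below 0.06 rad and angle between the x axis of plate_handle and the x axis of carrier_post, either way round above 1.2 rad); the robot touches nothing.
It fails at once if the upturned bowl is pushed away (20 mm) (distance of upturned_bowl from where it was at the start of the episode above 0.02 m).
It fails at once if the roll of tape is pushed away (20 mm) (distance of tape_roll from where it was at the start of the episode above 0.02 m).
It also fails if it takes over 120 s, if anything falls off the work surface, if the arm or the gripper's body presses on something with over 40 N, if the wrist force passes 120 N, or if a joint passes its speed limit or range.

## Robot

A 6-joint arm with a two-finger parallel gripper is mounted at the origin on a cart in front of the work surface, level with it; the furniture and walls round the work are solid. World frame = base frame: x ahead of the robot, y to its left, z up, the work surface at z = 0. Lengths are in m, angles in rad, forces in N, time in s.
With the tool pointing down it reaches from about 0.35 to 0.95 m from the base axis. Payload 17.4 kg.
Tool frame: the origin (TCP) lies midway between the tips of the shut fingers; the grasp point (between the pads) lies 19 mm behind it; z points along the fingers, y is the line along which they close (so a half turn about z gives the same grasp; the last joint's range is limited). The gripper opens to 93 mm and grips with 3 to 60 N. Pads are 15 mm wide; open, the fingers measure 128 mm over their backs; the gripper's body (75 mm by 188 mm) begins 65 mm behind the grasp point.
Start: joints at [-1.242, 0.116, 1.442, -0, 1.584, -0.038], TCP at [0.242, -0.63, 0.219] pointing down, gripper open.
Joint ranges: [-2.83, 2.83], [-0.83, 2.19], [0.07, 2.5], [-1.14, 4.28], [0.01, 3], [-2.97, 2.97]. Speed limits (rad/s): [1.89, 1.89, 2.22, 3.14, 3.14, 3.14].

## Interface

Orientations are given as a unit quaternion [w, x, y, z].
In Python, from plant import robot, read_camera, camera_model, order gives the robot as it stands.
- The arm moves only by the tool apply_moves, never from a script. Its argument "motion" is a list of rows, each a list of 4 numbers: the shift along the tool's x, y, z each as a share of 100 mm, from -1 to 1, then the turn about the tool's z as a share of pi/4 rad, from -1 to 1. In form: [[x, y, z, spin], ...]. A call has 1 to 8 rows; each row is the pose to reach, as a shift and turn from the pose commanded when the call began, along the tool's axes at that moment; what a row does not reach only later rows make up. A row lasts 1/12 s, in which the tool goes at most 41.7 mm and 7.16 degrees, less where a joint would pass 70% of its speed; a pose out of reach is approached as far as the arm can. A call with a number of a shift or a turn outside -1 to 1 is refused whole. A call with a gripper value outside its range is refused whole. "jaw" is the gripper command: -1 is fully open, 1 is shut, values between are in proportion, set as the call begins (left out, the last holds). The fingers move at their own pace and stop on an object; "force" is the grip in N (left out, the last holds). Time passes only in rows, so rows that repeat a pose let the fingers close. It gives the time, the measured TCP pose, the force, the opening and the grip force at its end, in the units of the state.
- robot.read_state(): the state, without advancing time (a new reading comes with each control period).
- read_camera(name): name is "side" or "top" or "wrist"; returns the picture (400x640x3 uint8, red, green, blue); there is no depth.
- camera_model(name): a dict with "fx", "fy", "cx", "cy" (pixels), "rvec" (rotation vector, rad) and "tvec" (3), from world to camera coordinates, as OpenCV has them. Camera axes: x right, y down, z forward; pixel columns grow to the right and rows downward; lengths in m; the calibration is good to about 2 mm. The wrist camera is an equidistant fisheye: a pixel r from the principal point sees the ray r / f radians off the axis. A picture is of the moment at which its call begins: read the wrist's pose just before it. camera_model takes no time and is no camera call; for the wrist camera it gives the pose at the moment of the call.
- order.close_job(): hands the job in; it is judged then, once.
The state is a dict: "time": time; "qpos": joint angles; "joint_vel": joint speeds; "joint_torque": joint torques, N m; "eef_pos": TCP position; "tcp_rot": TCP orientation; "ft_force": force on the tool from outside, world axes, zero at the start; "ft_torque": the same for the moment, N m; "finger_gap": finger opening in m; "finger_force": force on a finger pad.
Only numpy, scipy, OpenCV 4.12 (cv2) and the standard library are available. Lean on these libraries where they do the work, as an engineer would, in place of code of your own. Each camera call takes 0.05 s, during which the arm holds its last target. There are 200 camera calls.

## Working session

There is one attempt and no reset: what is moved stays moved. The work goes in short steps, Python scripts to look and compute and a tool call to move; the robot and the scene stay as the last step left them, time stands still between calls to the robot, and variables do not carry over. Pictures are saved under pics/ and viewed, at most 14 in all, crops included, and the job is handed in when it is done.

Besides the shell and the picture viewer there is one more tool, called after "Call:" in YAML: its name, and indented under it one key for each argument. apply_moves: Moves the arm, as the interface text tells. Its arguments: {"type":"object","properties":{"motion":{"type":"array","items":{"type":"array","items":{"type":"number"}}},"jaw":{"type":"number"},"force":{"type":"number"}},"required":["motion"]}

```bash
mkdir -p pics; ls
cat > h.py <<'E'
import numpy as np, cv2
from plant import robot, read_camera, camera_model, order
def snap(n,f):
    m=camera_model(n); im=read_camera(n); cv2.imwrite('pics/'+f,im[:,:,::-1]); np.save('pics/'+f+'.npy',np.array([m['fx'],m['fy'],m['cx'],m['cy'],*np.ravel(m['rvec']),*np.ravel(m['tvec'])])); return im,m
def ray(n,m,px):
    R=cv2.Rodrigues(np.array(m['rvec'],float))[0]; t=np.ravel(m['tvec'])
    a=(px[0]-m['cx'])/m['fx']; b=(px[1]-m['cy'])/m['fy']
    if n=='wrist':
        r=np.hypot(a,b); d=np.array([a/r*np.sin(r),b/r*np.sin(r),np.cos(r)]) if r>0 else np.array([0,0,1.])
    else: d=np.array([a,b,1.])
    return -R.T@t, R.T@d
def onz(n,m,px,z):
    c,d=ray(n,m,px); return c+d*(z-c[2])/d[2]
def proj(n,m,P):
    R=cv2.Rodrigues(np.array(m['rvec'],float))[0]; p=R@np.array(P,float)+np.ravel(m['tvec'])
    if n=='wrist':
        r=np.hypot(p[0],p[1]); th=np.arctan2(r,p[2]); p=np.array([p[0]/r*th,p[1]/r*th,1]) if r>0 else np.array([0,0,1])
    else: p=p/p[2]
    return np.array([p[0]*m['fx']+m['cx'],p[1]*m['fy']+m['cy']])
E
python3 - <<'E'
from h import *
for n in ['top','side']:
    im,m=snap(n,n+'0.png'); c,_=ray(n,m,(0,0)); print(n,m,c)
s=robot.read_state(); print(s)
E
```

```text
pics
top {'fx': 374.69796624610035, 'fy': 374.69796624610035, 'cx': 315.91309530951696, 'cy': 204.32992855472543, 'rvec': array([ 2.12712397, -2.16852918,  0.10592354]), 'tvec': array([-0.0166606 ,  0.55498952,  0.94141758])} [ 0.43622956 -0.0485551   1.00095164]
side {'fx': 439.7662284089856, 'fy': 439.7662284089856, 'cx': 316.22638305959947, 'cy': 194.84819092800834, 'rvec': array([ 0.39980346, -2.44857973,  1.62518142]), 'tvec': array([0.49371522, 0.14963728, 1.02453194])} [0.18900405 0.99693119 0.53499289]
{'time': 0.1, 'qpos': array([-1.24180859e+00,  1.16462591e-01,  1.44221679e+00,  2.66582087e-05,
        1.58400053e+00, -3.78184485e-02]), 'joint_vel': array([-0.00041194, -0.00125577, -0.00213447,  0.00047689, -0.000264  ,
       -0.00177871]), 'joint_torque': array([ 1.44640511e-03, -7.22893953e+01, -6.23865581e+01,  7.82064744e-02,
        2.27738265e-02, -8.30384192e-05]), 'eef_pos': array([ 0.24200577, -0.62992331,  0.21795105]), 'tcp_rot': array([-5.39811078e-04,  9.83228567e-01,  1.82376779e-01, -6.56776360e-05]), 'ft_force': array([0.88589448, 0.1633697 , 0.51763821]), 'ft_torque': array([-0.06983673, -0.0292795 ,  0.0423901 ]), 'finger_force': 0.0, 'finger_gap': 0.09250861467507329}
```

View pics/top0.png

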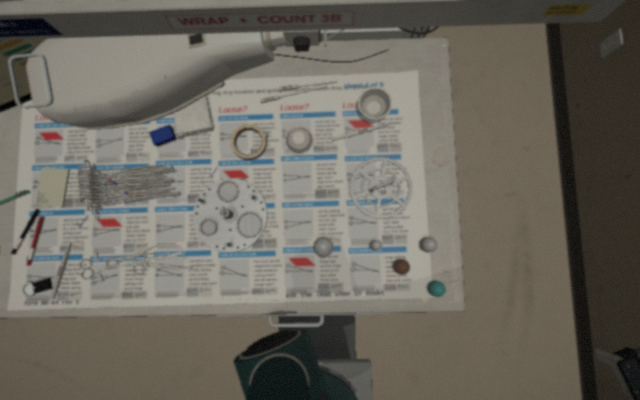

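View pics/side0.png

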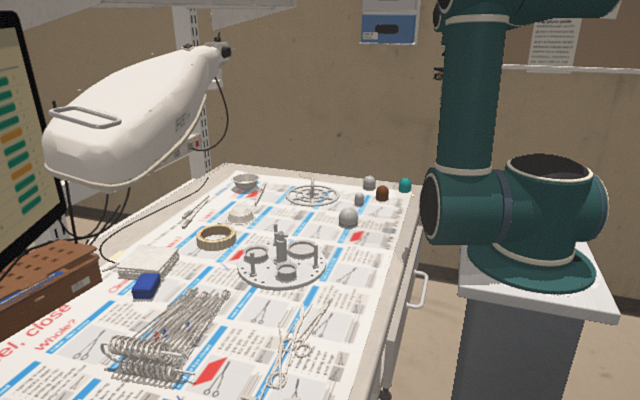

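The top view shows bare-steel heads at (323,246) large, (376,245) small and (428,244) medium. The look-alikes are brown at (400,267) and turquoise at (436,288). The carrier is at (228,213), the plate at (379,186), the upturned bowl at (299,139) and the tape at (249,141). I'll enlarge to confirm.

Run:
```python
from h import *
im=cv2.imread('pics/top0.png')
a=cv2.resize(im[150:305,300:460],None,fx=4,fy=3.8,interpolation=cv2.INTER_CUBIC)
a=cv2.resize(im[150:300,300:460],None,fx=4,fy=4,interpolation=cv2.INTER_CUBIC)
b=cv2.resize(im[160:270,180:280],None,fx=5,fy=5,interpolation=cv2.INTER_CUBIC)
cv2.imwrite('pics/ca.png',a);cv2.imwrite('pics/cb.png',b)
m=camera_model('top')
for n,p,z in [('L',(323,246),.024),('S',(376,245),.02),('M',(428,244),.022),('post',(228,213),.088),('cM',(229,190),.025),('cL',(249,225),.02),('cS',(208,227),.03),('plate',(379,186),.03),('bowl',(299,139),.03),('tape',(249,141),.02)]: print(n,onz('top',m,p,z).round(3))
```

```text
L [ 0.447 -0.044  0.024]
S [ 0.447 -0.181  0.02 ]
M [ 0.447 -0.315  0.022]
post [0.531 0.188 0.088]
cM [0.599 0.203 0.025]
cL [0.505 0.15  0.02 ]
cS [0.501 0.255 0.03 ]
plate [ 0.6   -0.193  0.03 ]
bowl [0.732 0.015 0.03 ]
tape [0.733 0.151 0.02 ]
```

View pics/ca.png

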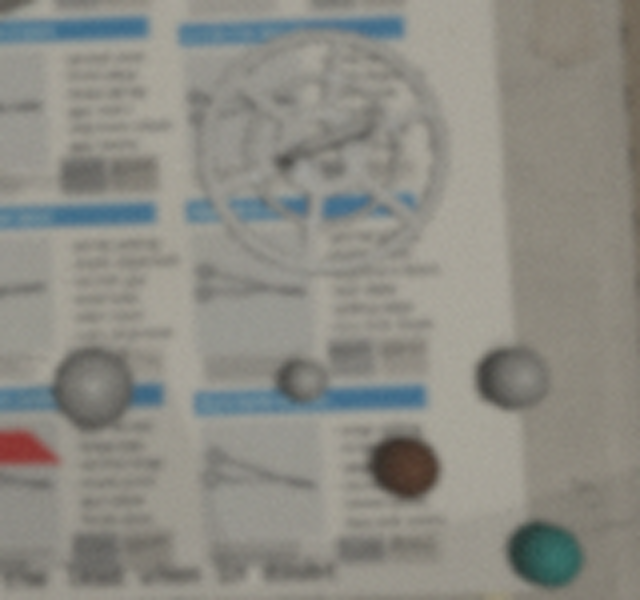

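View pics/cb.png

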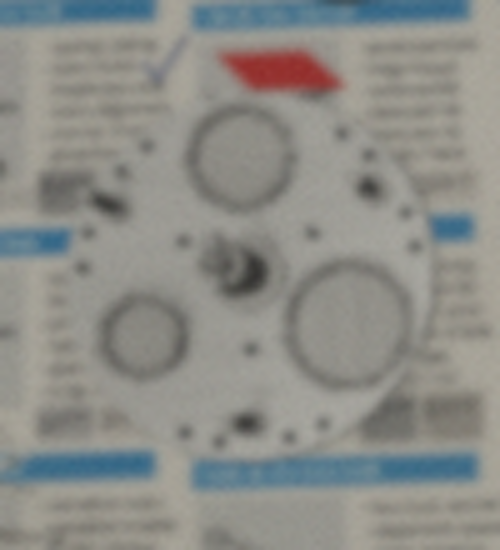

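The crops confirm it. The three plain steel heads, at crop (93,388) large, (302,380) small and (513,377) medium, are distinct from the brown (405,466) and turquoise (545,553) look-alikes. The cups are medium at the top, large lower right and small lower left. I'm moving over the heads for a wrist look.

Call:
apply_moves:
  motion:
    - [0.25,-0.29,-0.07,0]
    - [0.5,-0.57,-0.14,0]
    - [0.75,-0.86,-0.2,0]

```text
time: 0.35
eef_pos: [0.2812, -0.5217, 0.238]
tcp_rot: [-0.001, 0.983, 0.182, -0.0]
ft_force: [0.1, 0.3, -0.2]
finger_gap: 0.0929
finger_force: 0.0
```

Call:
apply_moves:
  motion:
    - [0.25,-0.29,-0.07,0]
    - [0.5,-0.57,-0.14,0]
    - [0.75,-0.86,-0.2,0]

```text
time: 0.6
eef_pos: [0.3206, -0.4141, 0.2587]
tcp_rot: [-0.0, 0.983, 0.182, -0.0]
ft_force: [1.1, 0.7, 0.9]
finger_gap: 0.0932
finger_force: 0.0
```

Call:
apply_moves:
  motion:
    - [0.25,-0.29,-0.07,0]
    - [0.5,-0.57,-0.14,0]
    - [0.75,-0.86,-0.2,0]
    - [0.75,-0.86,-0.2,0]

```text
time: 0.93
eef_pos: [0.3612, -0.3043, 0.2804]
tcp_rot: [0.001, 0.983, 0.184, 0.001]
ft_force: [-0.8, -0.0, 0.1]
finger_gap: 0.0928
finger_force: 0.0
```

Run:
```python
from h import *
im,m=snap('wrist','w1.png'); s=robot.read_state(); print(s['time'],s['eef_pos'],s['tcp_rot'],s['qpos']); print(m, ray('wrist',m,(m['cx'],m['cy'])))
# lamp height by two-view
mt,ms=camera_model('top'),camera_model('side')
for a,b in [((30,82),(90,115)),((270,45),(218,50)),((25,100),(65,120))]:
    c1,d1=ray('top',mt,a);c2,d2=ray('side',ms,b)
    k=np.linalg.lstsq(np.c_[d1,-d2],c2-c1,rcond=None)[0]; print(((c1+k[0]*d1+c2+k[1]*d2)/2).round(3), np.linalg.norm(c1+k[0]*d1-c2-k[1]*d2).round(3))
```

```text
0.9833 [ 0.36057118 -0.30632031  0.2796613 ] [6.97698552e-04 9.82880022e-01 1.84244148e-01 6.85036189e-04] [-7.58337443e-01 -3.40854830e-01  1.76332323e+00  2.93606798e-04
  1.71719038e+00  4.41896235e-01]
{'fx': 309.70691628693146, 'fy': 309.70691628693146, 'cx': 315.3072089993893, 'cy': 195.87066024334217, 'rvec': array([-2.39375452,  1.63574754,  0.23167655]), 'tvec': array([-0.4147764 ,  0.16641688,  0.51423185])} (array([ 0.43297394, -0.27603922,  0.44777712]), array([-0.25924675, -0.10171812, -0.96043977]))
[0.739 0.464 0.383] 0.002
[0.758 0.031 0.446] 0.002
[0.728 0.501 0.372] 0.038
```

View pics/w1.png

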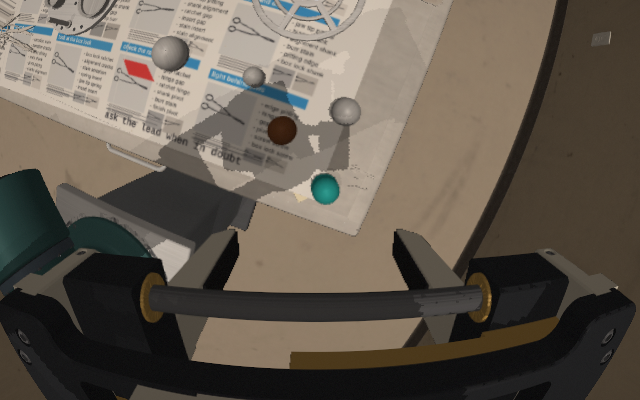

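The wrist view shows large at (171,53), small at (254,77), medium at (346,111), brown at (282,130) and turquoise at (325,188). I'll fit circles to the steel domes, using the hemisphere centre height on the axis.

```bash
cat >> h.py <<'E'
def circ(im,px,rng,half=None,up=4,p2=12):
    half=half or int(rng[1]*1.6)+4; x0,y0=max(int(px[0])-half,0),max(int(px[1])-half,0)
    g=cv2.cvtColor(im,cv2.COLOR_RGB2GRAY)[y0:int(px[1])+half,x0:int(px[0])+half]
    g=cv2.GaussianBlur(cv2.resize(g,None,fx=up,fy=up,interpolation=cv2.INTER_CUBIC),(0,0),2)
    c=cv2.HoughCircles(g,cv2.HOUGH_GRADIENT,1,up*2,param1=60,param2=p2,minRadius=int(rng[0]*up),maxRadius=int(rng[1]*up))
    return [] if c is None else [((a+.5)/up-.5+x0,(b+.5)/up-.5+y0,r/up) for a,b,r in c[0][:3]]
E
python3 - <<'E'
from h import *
def mdl(f):
    v=np.load(f); return dict(fx=v[0],fy=v[1],cx=v[2],cy=v[3],rvec=v[4:7],tvec=v[7:10])
for n,f,pts in [('wrist','w1.png',[(171,53),(254,77),(346,111)]),('top','top0.png',[(323,246),(376,245),(428,244)])]:
    im=cv2.imread('pics/'+f)[:,:,::-1].copy(); m=mdl('pics/'+f+'.npy')
    for nm,p,z,R in zip('LSM',pts,(.022,.026,.024),(.026,.014,.020)):
        w=onz(n,m,p,z); d=np.linalg.norm(w-ray(n,m,p)[0]); rp=m['fx']*R/d
        for c in circ(im,p,(rp*.85,rp*1.25)): print(n,nm,np.round(c,1),round(rp,1),onz(n,m,c[:2],z).round(4))
E
```

```text
wrist L [171.   53.2  17.6] 16.7 [ 0.4427 -0.0477  0.022 ]
wrist L [170.   56.   20.6] 16.7 [ 0.4384 -0.0477  0.022 ]
wrist L [169.8  50.8  20. ] 16.7 [ 0.4458 -0.0442  0.022 ]
wrist S [253.   77.8  11.8] 10.0 [ 0.4435 -0.1817  0.026 ]
wrist S [254.5  75.   12.4] 10.0 [ 0.4478 -0.1823  0.026 ]
wrist S [251.2  75.2  10.3] 10.0 [ 0.446  -0.1781  0.026 ]
wrist M [345.8 111.8  14.8] 14.5 [ 0.4442 -0.3162  0.024 ]
wrist M [344.2 113.5  17. ] 14.5 [ 0.4412 -0.3152  0.024 ]
wrist M [343.8 111.5  15.2] 14.5 [ 0.4435 -0.3136  0.024 ]
top M [426.5 243.8   7.7] 7.4 [ 0.4475 -0.3102  0.024 ]
```

Add to h.py:
```python
def yaw(s=None):
    q=(s or robot.read_state())['tcp_rot']; return 2*np.arctan2(q[2],q[1])
def delta(P,psi=None):
    """tool-frame shift (units of 100mm) and spin (units pi/4) to reach world P, tool x at angle psi"""
    s=robot.read_state(); y=yaw(s); d=(np.array(P)-s['eef_pos'])/.1
    tx,ty=np.array([np.cos(y),np.sin(y),0]),np.array([np.sin(y),-np.cos(y),0])
    sp=0 if psi is None else -((psi-y+np.pi)%(2*np.pi)-np.pi)/(np.pi/4)
    print('t %.2f yaw %.1f'%(s['time'],np.degrees(y)),'pos',s['eef_pos'].round(4),'q6 %.2f'%s['qpos'][5],'delta',np.round([d@tx,d@ty,-d[2],sp],3))
```

```text
(no output)
```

Call:
apply_moves:
  motion:
    - [0.25,0.13,0.3,0]
    - [0.5,0.26,0.6,0]
    - [0.755,0.386,0.9,0]
    - [0.755,0.386,0.9,0]

```text
time: 1.32
eef_pos: [0.4449, -0.3171, 0.1809]
tcp_rot: [-0.003, 0.983, 0.183, -0.003]
ft_force: [0.5, 0.2, -1.2]
finger_gap: 0.093
finger_force: 0.0
```

Call:
apply_moves:
  motion:
    - [0,0,0.35,0]
    - [0,0,0.7,0]
    - [0,0,0.9,0]
    - [0,0,0.9,0]
    - [0,0,0.9,0]

```text
time: 1.73
eef_pos: [0.4432, -0.318, 0.0984]
tcp_rot: [-0.001, 0.983, 0.182, -0.001]
ft_force: [0.6, 0.2, 1.9]
finger_gap: 0.0924
finger_force: 0.0
```

Run:
```python
from h import *
im,m=snap('wrist','w2.png'); delta([.445,-.315,.01]); print(proj('wrist',m,[.445,-.315,.024]), proj('wrist',m,[.445,-.315,0.044]))
cv2.imwrite('pics/w2c.png',cv2.resize(im[130:400,120:520][:,:,::-1],None,fx=2,fy=2,interpolation=cv2.INTER_CUBIC))
```

```text
t 1.78 yaw 21.0 pos [ 0.4439 -0.3183  0.0999] q6 0.54 delta [ 0.022 -0.027  0.899  0.   ]
[313.04506674 200.62000348] [312.7971887  208.46437397]
```

View pics/w2c.png

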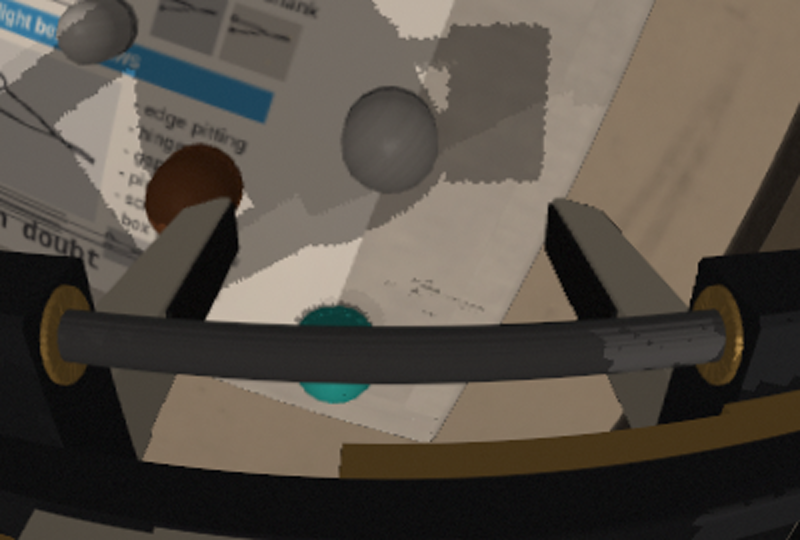

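The crop shows the steel medium head at crop (390,140), as predicted within 2 px, with brown near the left finger. I'm narrowing the jaw to 60 mm and descending.

Call:
apply_moves:
  motion:
    - [0.025,-0.01,0,0]
    - [0.025,-0.01,0.2,0]
    - [0.025,-0.01,0.4,0]
    - [0.025,-0.01,0.6,0]
    - [0.025,-0.01,0.8,0]
    - [0.025,-0.01,0.89,0]
    - [0.025,-0.01,0.89,0]
  jaw: -0.29

```text
time: 2.37
eef_pos: [0.4456, -0.3155, 0.009]
tcp_rot: [-0.0, 0.983, 0.182, -0.0]
ft_force: [0.2, -0.4, 0.7]
finger_gap: 0.0603
finger_force: 0.0
```

Call:
apply_moves:
  motion:
    - [0,0,0,0]
    - [0,0,0,0]
    - [0,0,0,0]
    - [0,0,0,0]
    - [0,0,0,0]
    - [0,0,0,0]
  jaw: 1
  force: 35

```text
time: 2.87
eef_pos: [0.4464, -0.3161, 0.0109]
tcp_rot: [0.001, 0.983, 0.182, 0.001]
ft_force: [-0.7, 0.3, 6.7]
finger_gap: 0.0391
finger_force: 35.0
```

Run:
```python
from h import *
s=robot.read_state(); print(s['finger_gap'],s['finger_force'],s['ft_force']); delta([.445,-.315,.25],np.radians(12))
mt=camera_model('top'); T=lambda p,z: onz('top',mt,p,z).round(4)
print('cM',T((228.2,191.6),.028),'cL',T((249.8,225),.024),'cS',T((208.8,227),.032))
```

```text
0.03913807185183994 35.00422341981903 [-0.66362393  0.28035136  6.67445151]
t 2.87 yaw 21.0 pos [ 0.4464 -0.3161  0.0109] q6 0.54 delta [-0.009 -0.015 -2.391  0.2  ]
cM [0.5939 0.204  0.028 ] cL [0.5048 0.1471 0.024 ] cS [0.5011 0.2528 0.032 ]
```

Call:
apply_moves:
  motion:
    - [0,0,-0.15,0]
    - [0,0,-0.45,0]
    - [0,0,-0.8,0]
    - [0,0,-0.8,0]

```text
time: 3.2
eef_pos: [0.4479, -0.3172, 0.0967]
tcp_rot: [0.003, 0.983, 0.182, 0.003]
ft_force: [0.4, -1.0, 0.7]
finger_gap: 0.0387
finger_force: 35.0
```

Call:
apply_moves:
  motion:
    - [0.1,-0.2,-0.3,0]
    - [0.2,-0.5,-0.6,0]
    - [0.37,-0.9,-0.8,0]

```text
time: 3.45
eef_pos: [0.4478, -0.2258, 0.169]
tcp_rot: [0.001, 0.983, 0.181, 0.001]
ft_force: [1.2, 0.4, -0.2]
finger_gap: 0.039
finger_force: 35.0
```

Call:
apply_moves:
  motion:
    - [0.12,-0.3,0,0]
    - [0.24,-0.6,0,0]
    - [0.37,-0.9,0,0]

```text
time: 3.7
eef_pos: [0.4499, -0.127, 0.167]
tcp_rot: [0.0, 0.983, 0.182, 0.001]
ft_force: [0.8, 0.4, -0.9]
finger_gap: 0.039
finger_force: 35.0
```

Call:
apply_moves:
  motion:
    - [0.12,-0.3,0,0]
    - [0.24,-0.6,0,0]
    - [0.37,-0.9,0,0]

```text
time: 3.95
eef_pos: [0.4521, -0.0296, 0.1666]
tcp_rot: [0.0, 0.983, 0.182, 0.0]
ft_force: [0.5, -0.5, -1.7]
finger_gap: 0.0388
finger_force: 35.0
```

Call:
apply_moves:
  motion:
    - [0.12,-0.3,0,0]
    - [0.24,-0.6,0,0]
    - [0.37,-0.9,0,0]

```text
time: 4.2
eef_pos: [0.4544, 0.0678, 0.1667]
tcp_rot: [0.0, 0.983, 0.182, 0.001]
ft_force: [0.6, -0.3, -1.1]
finger_gap: 0.0384
finger_force: 35.0
```

Call:
apply_moves:
  motion:
    - [0.12,-0.3,0,0.05]
    - [0.24,-0.6,0,0.12]
    - [0.37,-0.85,0,0.2]
    - [0.37,-0.85,0,0.2]
    - [0.37,-0.85,0,0.2]

```text
time: 4.62
eef_pos: [0.4586, 0.1599, 0.1663]
tcp_rot: [0.0, 0.994, 0.106, -0.0]
ft_force: [-0.4, -1.2, -0.2]
finger_gap: 0.0389
finger_force: 35.0
```

Run:
```python
from h import *
im,m=snap('wrist','w3.png'); s=robot.read_state(); print(s['finger_gap']); delta([.594,.204,.1],np.radians(12))
for P in [[.594,.204,.028],[.505,.147,.024],[.501,.253,.032],[.531,.202,.088]]: print(proj('wrist',m,P).round(1))
```

```text
0.03903391404542319
t 4.67 yaw 12.1 pos [0.4586 0.159  0.1663] q6 1.64 delta [ 1.418 -0.156  0.663  0.003]
[300.6  43.7]
[337.8 142.6]
[232.6 126.1]
[282.5 105.3]
```

View pics/w3.png

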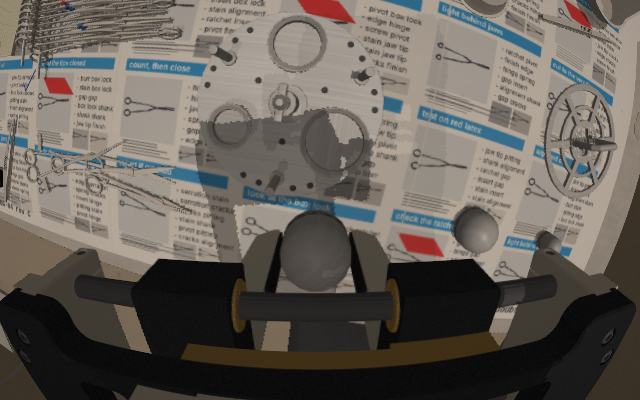

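Run:
```python
from h import *
im=cv2.imread('pics/w3.png')
cv2.imwrite('pics/w3c.png',cv2.resize(im[10:158,190:385],None,fx=4,fy=4,interpolation=cv2.INTER_CUBIC))
v=np.load('pics/w3.png.npy'); m=dict(fx=v[0],fy=v[1],cx=v[2],cy=v[3],rvec=v[4:7],tvec=v[7:10])
rgb=im[:,:,::-1].copy()
for nm,p,z,R in [('M',(297,44),.028,.028),('L',(335,138),.024,.034),('S',(231,125),.032,.022)]:
    w=onz('wrist',m,p,z); d=np.linalg.norm(w-ray('wrist',m,p)[0]); rp=m['fx']*R/d
    for c in circ(rgb,p,(rp*.85,rp*1.2)): print(nm,np.round(c,1),round(rp,1),onz('wrist',m,c[:2],z).round(4))
```

```text
M [297.5  45.2  25.6] 27.7 [0.5918 0.2066 0.028 ]
M [297.   41.8  23.9] 27.7 [0.5953 0.2078 0.028 ]
M [296.   47.   25.8] 27.7 [0.5898 0.2076 0.028 ]
L [333.  143.   30.2] 33.8 [0.5035 0.1516 0.024 ]
L [331.8 145.8  39. ] 33.8 [0.5005 0.1522 0.024 ]
L [334.  141.2  34.1] 33.8 [0.5055 0.151  0.024 ]
S [233.2 128.8  22.2] 21.8 [0.4985 0.2518 0.032 ]
S [235.  130.   22.4] 21.8 [0.4976 0.2498 0.032 ]
S [237.  129.8  25.6] 21.8 [0.4982 0.2479 0.032 ]
```

View pics/w3c.png

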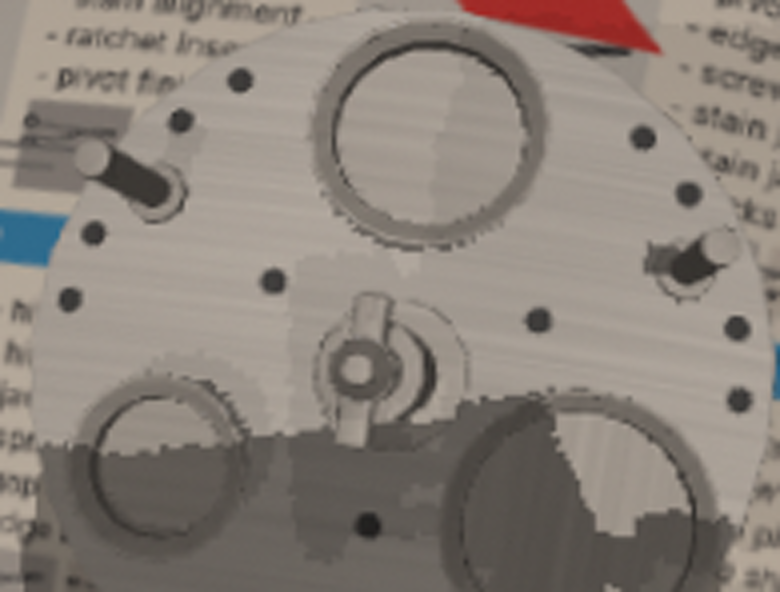

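The crop shows the post tip at (357,369), the bar from (375,297) to (351,443), and pin tops at (93,157) and (720,245). The lip rings are centred at M (430,132), S (161,465) and L (579,524).

Run:
```python
from h import *
v=np.load('pics/w3.png.npy'); m=dict(fx=v[0],fy=v[1],cx=v[2],cy=v[3],rvec=v[4:7],tvec=v[7:10])
q={}
for n,p,z in [('tip',(357,369),.088),('b1',(375,297),.081),('b2',(351,443),.081),('p1',(93,157),.066),('p2',(720,245),.066),('M',(430,132),.028),('S',(161,465),.032),('L',(579,524),.024),('Mf',(430,137),.018),('Sf',(167,467),.022)]:
    q[n]=onz('wrist',m,((p[0]+.5)/4-.5+190,(p[1]+.5)/4-.5+10),z)[:2]; print(n,q[n].round(4))
t=q['tip']
for n in q:
    d=q[n]-t; print(n,'r %.1f ang %.1f'%(1e3*np.hypot(*d),np.degrees(np.arctan2(d[1],d[0]))))
d=q['b1']-q['b2'];print('bar',np.degrees(np.arctan2(d[1],d[0])),np.hypot(*d))
# LSQ: center + phase, cups at equal 120deg, r 62; pins at 60deg offset r 80
from scipy.optimize import least_squares
obs=[('M',62,0),('L',62,-120),('S',62,120),('p1',80,60),('p2',80,-60)]
f=lambda x:np.concatenate([x[:2]+r/1e3*np.array([np.cos(x[2]+np.radians(a)),np.sin(x[2]+np.radians(a))])-q[n] for n,r,a in obs]+[x[:2]-t])
r=least_squares(f,[*t,.2],x_scale=[.01,.01,.1]); print(r.x, np.degrees(r.x[2]), (r.fun*1e3).round(1))
for n,rr,a in obs: print(n,(q[n]-f(r.x)[:0].sum()).round(4),(r.x[:2]+rr/1e3*np.array([np.cos(r.x[2]+np.radians(a)),np.sin(r.x[2]+np.radians(a))])).round(4))
```

```text
tip [0.5331 0.2054]
b1 [0.5482 0.2056]
b2 [0.518  0.2044]
p1 [0.5702 0.2763]
p2 [0.5765 0.1381]
M [0.5944 0.2075]
S [0.5007 0.2558]
L [0.5062 0.1508]
Mf [0.5951 0.2083]
Sf [0.4994 0.2568]
tip r 0.0 ang 0.0
b1 r 15.1 ang 1.1
b2 r 15.2 ang -176.2
p1 r 80.0 ang 62.4
p2 r 80.1 ang -57.2
M r 61.4 ang 2.0
S r 59.9 ang 122.7
L r 60.8 ang -116.3
Mf r 62.0 ang 2.7
Sf r 61.5 ang 123.2
bar 2.4360666574198584 0.03025620844984659
[0.53351375 0.20499765 0.04832193] 2.7686424088456922 [ 1.   0.5 -1.  -0.9 -0.8  1.3 -0.  -0.1  0.4 -0.3  0.4 -0.4]
M [0.5944 0.2075] [0.5954 0.208 ]
L [0.5062 0.1508] [0.5051 0.1499]
S [0.5007 0.2558] [0.5    0.2571]
p1 [0.5702 0.2763] [0.5701 0.2761]
p2 [0.5765 0.1381] [0.5768 0.1377]
```

Run:
```python
from h import *
v=np.load('pics/w3.png.npy'); m=dict(fx=v[0],fy=v[1],cx=v[2],cy=v[3],rvec=v[4:7],tvec=v[7:10])
rgb=cv2.imread('pics/w3.png')[:,:,::-1].copy()
s=robot.read_state(); y=yaw(s); z=s['eef_pos'][2]+.0135
for c in circ(rgb,(316,250),(28,42))+[(316,250,0)]:
    d=(onz('wrist',m,c[:2],z)-s['eef_pos']); print(np.round(c,1),'off tool x %.1f y %.1f mm'%(1e3*(d[0]*np.cos(y)+d[1]*np.sin(y)),1e3*(d[0]*np.sin(y)-d[1]*np.cos(y))))
delta([.5954,.208,.09],np.radians(2.8))
```

```text
[315.2 242.2  33.1] off tool x 6.3 y -0.9 mm
[315.5 254.8  36.3] off tool x -1.4 y -0.8 mm
[312.2 252.2  40.5] off tool x 0.2 y -2.6 mm
[316 250   0] off tool x 1.6 y -0.5 mm
t 4.67 yaw 12.1 pos [0.4586 0.159  0.1663] q6 1.64 delta [ 1.44  -0.192  0.763  0.207]
```

Call:
apply_moves:
  motion:
    - [0.33,-0.06,0,0.06]
    - [0.66,-0.12,0,0.13]
    - [1.0,-0.19,0,0.207]
    - [1.0,-0.19,0,0.207]

```text
time: 5.0
eef_pos: [0.5562, 0.1983, 0.1647]
tcp_rot: [0.0, 1.0, 0.021, -0.001]
ft_force: [-0.4, 0.5, -0.9]
finger_gap: 0.0391
finger_force: 35.0
```

Call:
apply_moves:
  motion:
    - [0.2,-0.03,0,0]
    - [0.415,-0.07,0.2,0]
    - [0.415,-0.07,0.5,0]
    - [0.415,-0.07,0.8,0]
    - [0.415,-0.07,1.0,0]
    - [0.415,-0.07,1.0,0]
    - [0.415,-0.07,1.0,0]

```text
time: 5.58
eef_pos: [0.5935, 0.206, 0.0662]
tcp_rot: [0.0, 1.0, 0.023, -0.001]
ft_force: [0.5, -0.1, 0.1]
finger_gap: 0.0393
finger_force: 35.0
```

Run:
```python
from h import *
im,m=snap('wrist','w4.png'); delta([.5944,.208,.031],np.radians(2.8)); print(robot.read_state()['ft_force'].round(1))
for P in [[.5954,.208,.028],[.5335,.205,.088]]: print(proj('wrist',m,P).round(1))
cv2.imwrite('pics/w4c.png',cv2.resize(im[150:350,180:450][:,:,::-1],None,fx=2.9,fy=2.9,interpolation=cv2.INTER_CUBIC))
```

```text
t 5.63 yaw 2.7 pos [0.5942 0.2065 0.0677] q6 1.82 delta [ 0.003 -0.015  0.367 -0.003]
[ 0.4 -0.7 -1.1]
[312.5 216.7]
[312.1 342.2]
```

View pics/w4c.png

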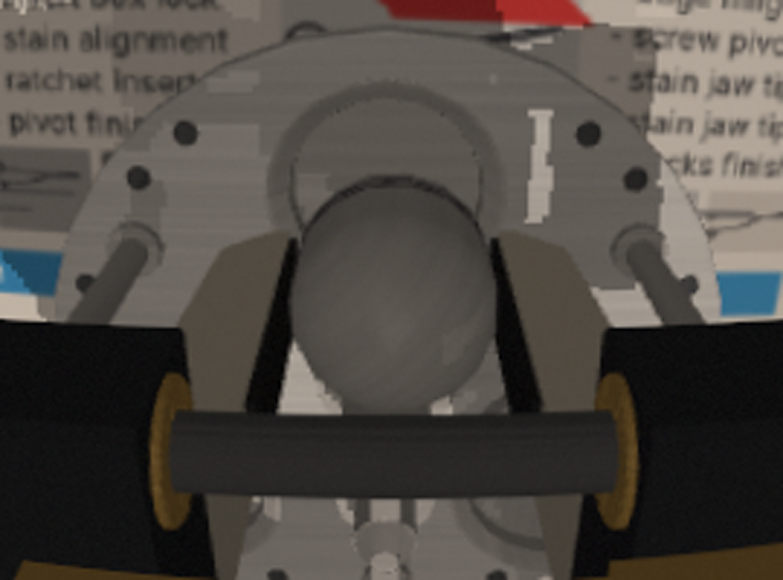

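The cup ring is centred at column 313, matching the prediction. The head is 2 px right of it, so a 1.5–2 mm shift before lowering.

Call:
apply_moves:
  motion:
    - [0.0,-0.018,0.05,0]
    - [0.0,-0.018,0.15,0]
    - [0.0,-0.018,0.25,0]
    - [0.0,-0.018,0.32,0]
    - [0.0,-0.018,0.365,0]
    - [0.0,-0.018,0.365,0]

```text
time: 6.13
eef_pos: [0.5935, 0.2089, 0.0291]
tcp_rot: [0.0, 1.0, 0.024, -0.0]
ft_force: [-1.0, -0.3, -1.5]
finger_gap: 0.0388
finger_force: 35.0
```

Call:
apply_moves:
  motion:
    - [0,0,0,0]
    - [0,0,0,0]
    - [0,0,0,0]
    - [0,0,0,0]
  jaw: -0.25

```text
time: 6.47
eef_pos: [0.5937, 0.209, 0.0298]
tcp_rot: [-0.0, 1.0, 0.024, 0.0]
ft_force: [-0.1, -0.0, 0.8]
finger_gap: 0.0571
finger_force: 0.0
```

Call:
apply_moves:
  motion:
    - [0,0,-0.1,0]
    - [0,0,-0.4,0]
    - [0,0,-0.8,0]
    - [0,0,-1.0,0]
    - [0,0,-1.0,0]

```text
time: 6.88
eef_pos: [0.5955, 0.2096, 0.1364]
tcp_rot: [-0.001, 1.0, 0.024, 0.004]
ft_force: [0.3, -0.2, 0.5]
finger_gap: 0.0581
finger_force: 0.0
```

Run:
```python
from h import *
im,m=snap('wrist','w5.png'); delta([.446,-.047,.13],np.radians(62.8));
for P in [[.5954,.208,.028],[.5954,.208,.042],[.5335,.205,.088]]: print(proj('wrist',m,P).round(1))
cv2.imwrite('pics/w5c.png',cv2.resize(im[120:320,180:450][:,:,::-1],None,fx=2.9,fy=2.9,interpolation=cv2.INTER_CUBIC))
```

```text
t 6.93 yaw 2.7 pos [0.5947 0.2093 0.1334] q6 1.82 delta [-1.607  2.49   0.034 -1.336]
[317.2 193.7]
[317.3 197.9]
[317.3 286.4]
```

View pics/w5c.png

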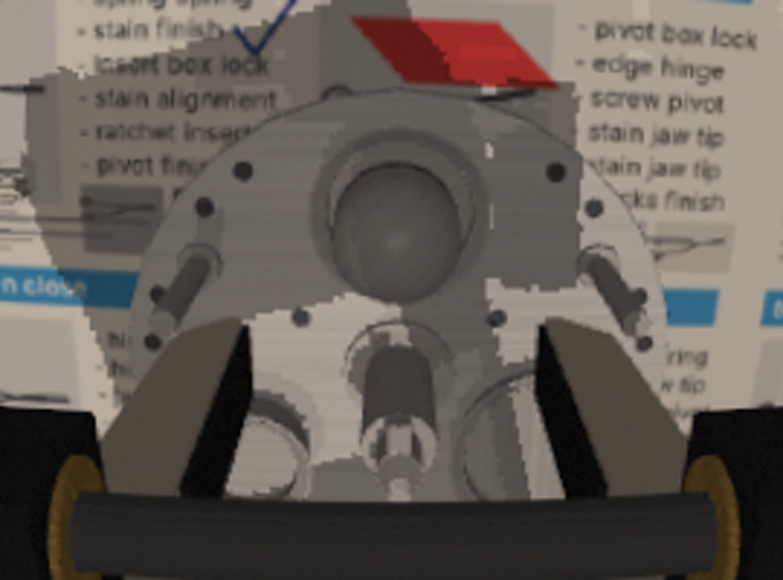

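The medium head sits in its cup at crop (396,232), against a predicted (398,226). Next is the large head.

Call:
apply_moves:
  motion:
    - [-0.18,0.28,0,0]
    - [-0.36,0.56,0,0]
    - [-0.536,0.83,0,0]

```text
time: 7.18
eef_pos: [0.5427, 0.1227, 0.1285]
tcp_rot: [0.0, 1.0, 0.024, -0.001]
ft_force: [0.0, -0.7, 0.7]
finger_gap: 0.0578
finger_force: 0.0
```

Call:
apply_moves:
  motion:
    - [-0.18,0.28,0,0]
    - [-0.36,0.56,0,0]
    - [-0.536,0.83,0,0]

```text
time: 7.43
eef_pos: [0.4929, 0.037, 0.1288]
tcp_rot: [0.0, 1.0, 0.024, -0.001]
ft_force: [0.6, -0.1, -0.2]
finger_gap: 0.0586
finger_force: 0.0
```

Call:
apply_moves:
  motion:
    - [-0.18,0.28,0,-0.14]
    - [-0.36,0.56,0,-0.28]
    - [-0.536,0.83,0,-0.42]
    - [-0.536,0.83,0,-0.56]
    - [-0.536,0.83,0,-0.7]
    - [-0.536,0.83,0,-0.84]
    - [-0.536,0.83,0,-1.0]
    - [-0.536,0.83,0,-1.0]

```text
time: 8.1
eef_pos: [0.4443, -0.0474, 0.129]
tcp_rot: [-0.0, 0.913, 0.407, -0.0]
ft_force: [-0.6, 0.3, -0.5]
finger_gap: 0.0582
finger_force: 0.0
```

Call:
apply_moves:
  motion:
    - [0,0,0,-0.12]
    - [0,0,0,-0.24]
    - [0,0,0,-0.336]
    - [0,0,0,-0.336]
    - [0,0,0,-0.336]
  jaw: -1

```text
time: 8.52
eef_pos: [0.4445, -0.0473, 0.1293]
tcp_rot: [-0.0, 0.855, 0.519, -0.0]
ft_force: [-0.1, 0.4, -0.3]
finger_gap: 0.0868
finger_force: 0.0
```

Run:
```python
from h import *
im,m=snap('wrist','w6.png'); delta([.446,-.047,.13],np.radians(62.8)); print(robot.read_state()['finger_gap'])
p=proj('wrist',m,[.446,-.047,.022]); print(p)
d=np.linalg.norm(np.array([.446,-.047,.022])-ray('wrist',m,p)[0]); rp=m['fx']*.026/d
for c in circ(im,p,(rp*.9,rp*1.15)): print(np.round(c,1),round(rp,1),onz('wrist',m,c[:2],.022).round(4))
p2=proj('wrist',m,[.446,-.181,.026]); print(p2)
cv2.imwrite('pics/w6c.png',cv2.resize(im[150:350,180:450][:,:,::-1],None,fx=2.9,fy=2.9,interpolation=cv2.INTER_CUBIC))
```

```text
t 8.57 yaw 62.5 pos [ 0.4446 -0.0473  0.1294] q6 0.32 delta [ 0.009  0.011 -0.006 -0.006]
0.09032280974870169
[317.24693361 192.43629472]
[313.  189.   29.8] 28.2 [ 0.444  -0.0423  0.022 ]
[311.  189.5  30.4] 28.2 [ 0.4422 -0.0419  0.022 ]
[313.  191.5  32.1] 28.2 [ 0.4429 -0.0444  0.022 ]
[374.61299341 300.74187831]
```

Call:
apply_moves:
  motion:
    - [0.03,-0.03,0.1,0]
    - [0.03,-0.03,0.4,0]
    - [0.03,-0.03,0.7,0]
    - [0.03,-0.03,0.9,0]
    - [0.03,-0.03,0.9,0]

```text
time: 8.98
eef_pos: [0.4409, -0.0427, 0.035]
tcp_rot: [-0.002, 0.854, 0.52, -0.002]
ft_force: [0.4, -0.2, -1.3]
finger_gap: 0.0929
finger_force: 0.0
```

Call:
apply_moves:
  motion:
    - [0,0,0.15,0]
    - [0,0,0.28,0]
    - [0,0,0.28,0]
    - [0,0,0.28,0]

```text
time: 9.32
eef_pos: [0.4434, -0.0432, 0.0123]
tcp_rot: [-0.0, 0.854, 0.521, -0.0]
ft_force: [0.4, -0.2, 1.2]
finger_gap: 0.0927
finger_force: 0.0
```

Call:
apply_moves:
  motion:
    - [0,0,0,0]
    - [0,0,0,0]
    - [0,0,0,0]
    - [0,0,0,0]
    - [0,0,0,0]
    - [0,0,0,0]
    - [0,0,0,0]
  jaw: 1
  force: 40

```text
time: 9.9
eef_pos: [0.4435, -0.0433, 0.0118]
tcp_rot: [0.0, 0.853, 0.521, 0.0]
ft_force: [-1.1, 0.5, 1.2]
finger_gap: 0.051
finger_force: 25.6
```

Run:
```python
from h import *
im,m=snap('wrist','w7.png'); s=robot.read_state(); print(s['finger_gap'],s['ft_force'].round(1)); delta([.5051,.1499,.15],np.radians(62.8))
y=yaw(s); z=.022; p=proj('wrist',m,[*s['eef_pos'][:2],z]); d=np.linalg.norm(np.array([*s['eef_pos'][:2],z])-ray('wrist',m,p)[0]); rp=m['fx']*.026/d; print(p,rp)
for c in circ(im,p,(rp*.85,rp*1.2)):
    d=(onz('wrist',m,c[:2],z)-s['eef_pos']); print(np.round(c,1),'off tool x %.1f y %.1f mm'%(1e3*(d[0]*np.cos(y)+d[1]*np.sin(y)),1e3*(d[0]*np.sin(y)-d[1]*np.cos(y))))
cv2.imwrite('pics/w7c.png',cv2.resize(im[150:350,180:450][:,:,::-1],None,fx=2.9,fy=2.9,interpolation=cv2.INTER_CUBIC))
```

```text
0.051076695598998426 [-0.1 -0.3  1.2]
t 9.95 yaw 62.8 pos [ 0.4435 -0.0433  0.0118] q6 0.32 delta [ 2.    -0.334 -1.382  0.   ]
[316.10301502 250.26457268] 45.9659292304093
[315.2 243.5  45.4] off tool x 4.2 y -0.5 mm
[317.2 244.2  47. ] off tool x 3.8 y 0.6 mm
[312.  244.8  48.4] off tool x 3.4 y -2.3 mm
```

Call:
apply_moves:
  motion:
    - [0,0,0,0]
    - [0,0,-0.1,0]
    - [0,0,-0.3,0]
    - [0,0,-0.6,0]
    - [0,0,-0.9,0]
    - [0,0,-0.9,0]

```text
time: 10.45
eef_pos: [0.4454, -0.0436, 0.108]
tcp_rot: [0.002, 0.853, 0.521, 0.003]
ft_force: [1.5, 0.3, -0.2]
finger_gap: 0.0509
finger_force: 40.0
```

Call:
apply_moves:
  motion:
    - [0.3,-0.05,-0.2,0]
    - [0.6,-0.1,-0.48,0]
    - [0.98,-0.17,-0.48,0]

```text
time: 10.7
eef_pos: [0.4746, 0.052, 0.1549]
tcp_rot: [0.002, 0.854, 0.52, 0.002]
ft_force: [2.0, -0.5, -0.1]
finger_gap: 0.0509
finger_force: 40.0
```

Call:
apply_moves:
  motion:
    - [0.3,-0.05,0,0]
    - [0.6,-0.1,0,0]
    - [0.98,-0.165,0,0]
    - [0.98,-0.165,0,0]
    - [0.98,-0.165,0.4,0]
    - [0.98,-0.165,0.8,0]
    - [0.98,-0.165,0.85,0]
    - [0.98,-0.165,0.85,0]

```text
time: 11.37
eef_pos: [0.5017, 0.146, 0.0628]
tcp_rot: [-0.001, 0.853, 0.521, -0.002]
ft_force: [0.5, 0.1, -1.8]
finger_gap: 0.0506
finger_force: 40.0
```

Run:
```python
from h import *
im,m=snap('wrist','w8.png'); s=robot.read_state(); print(s['finger_gap'],s['finger_force'],s['ft_force'].round(1)); delta([.5037,.1472,.0278],np.radians(62.8))
for P in [[.5051,.1499,.024],[.5051,.1499,s['eef_pos'][2]-.0118+.022]]: print(((proj('wrist',m,P)-[180,150])*2.9).round(0))
cv2.imwrite('pics/w8c.png',cv2.resize(im[150:350,180:450][:,:,::-1],None,fx=2.9,fy=2.9,interpolation=cv2.INTER_CUBIC))
```

```text
0.050563627094580954 39.99907147313934 [ 0.3  0.8 -2. ]
t 11.42 yaw 62.8 pos [0.5031 0.1462 0.0653] q6 0.71 delta [0.011 0.001 0.375 0.   ]
[400. 182.]
[401. 273.]
```

View pics/w8c.png

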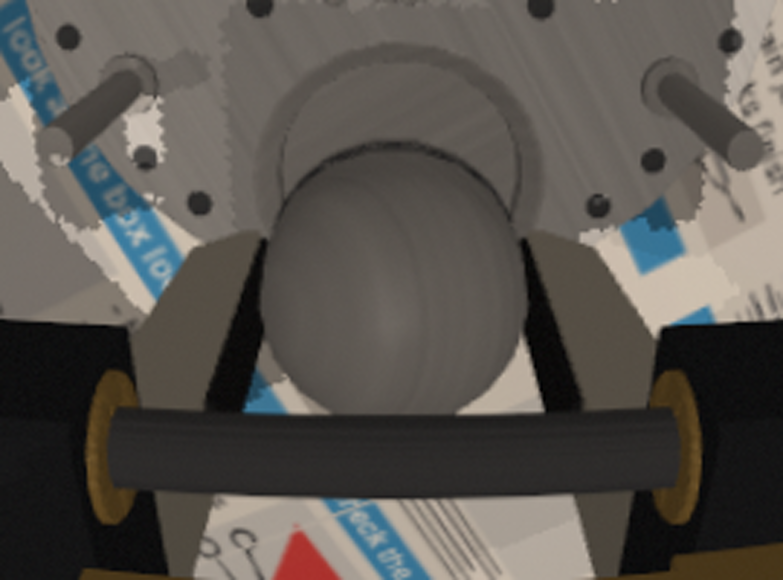

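The dome is centred at crop (393,276), against a target of (401,273). I'll shift about 1.5 mm and lower.

Call:
apply_moves:
  motion:
    - [0.015,0.015,0.05,0]
    - [0.015,0.015,0.15,0]
    - [0.015,0.015,0.25,0]
    - [0.015,0.015,0.32,0]
    - [0.015,0.015,0.375,0]
    - [0.015,0.015,0.375,0]

```text
time: 11.92
eef_pos: [0.5048, 0.1469, 0.0261]
tcp_rot: [-0.0, 0.853, 0.521, -0.001]
ft_force: [-0.3, -0.5, -2.9]
finger_gap: 0.0511
finger_force: 40.0
```

Call:
apply_moves:
  motion:
    - [0,0,0,0]
    - [0,0,0,0]
    - [0,0,0,0]
    - [0,0,0,0]
  jaw: -0.5

```text
time: 12.25
eef_pos: [0.5055, 0.1471, 0.0277]
tcp_rot: [0.0, 0.853, 0.521, 0.0]
ft_force: [0.6, 0.5, 0.6]
finger_gap: 0.0687
finger_force: 0.0
```

Call:
apply_moves:
  motion:
    - [0,0,-0.1,0]
    - [0,0,-0.4,0]
    - [0,0,-0.8,0]
    - [0,0,-1.0,0]
    - [0,0,-1.0,0]

```text
time: 12.67
eef_pos: [0.5071, 0.1475, 0.1336]
tcp_rot: [0.001, 0.853, 0.521, 0.004]
ft_force: [0.4, 0.5, 0.9]
finger_gap: 0.0695
finger_force: 0.0
```

Run:
```python
from h import *
im,m=snap('wrist','w9.png'); s=robot.read_state(); delta([.446,-.181,.13],np.radians(122.8-180)); delta([.446,-.181,.13],np.radians(122.8))
P=[.5051,.1499,.036]; p=proj('wrist',m,P); rp=m['fx']*.026/np.linalg.norm(np.array(P)-ray('wrist',m,p)[0]); print(p,rp)
for c in circ(im,p,(rp*.88,rp*1.12)): print(np.round(c,1),onz('wrist',m,c[:2],.036).round(4))
```

```text
t 12.72 yaw 62.8 pos [0.5063 0.1473 0.1307] q6 0.71 delta [-3.196  0.963  0.007  2.667]
t 12.72 yaw 62.8 pos [0.5063 0.1473 0.1307] q6 0.71 delta [-3.196  0.963  0.007 -1.333]
[312.04484328 195.59994995] 29.20543070202621
[313.  197.5  30.4] [0.5051 0.1479 0.036 ]
[315.2 198.2  32.4] [0.5065 0.1464 0.036 ]
[314.8 196.   30.4] [0.5071 0.1485 0.036 ]
```

The large head is in place within about 2 mm. Now the small head.

Call:
apply_moves:
  motion:
    - [-0.27,0.08,0,0]
    - [-0.54,0.16,0,0]
    - [-0.8,0.24,0,0]

```text
time: 12.97
eef_pos: [0.4892, 0.0641, 0.1265]
tcp_rot: [-0.0, 0.853, 0.522, -0.001]
ft_force: [1.0, 1.5, 0.3]
finger_gap: 0.0698
finger_force: 0.0
```

Call:
apply_moves:
  motion:
    - [-0.27,0.08,0,0]
    - [-0.54,0.16,0,0]
    - [-0.8,0.24,0,0]

```text
time: 13.22
eef_pos: [0.4739, -0.0185, 0.1265]
tcp_rot: [-0.0, 0.853, 0.521, -0.0]
ft_force: [0.7, -0.5, -0.3]
finger_gap: 0.0698
finger_force: 0.0
```

Call:
apply_moves:
  motion:
    - [-0.27,0.08,0,0]
    - [-0.54,0.16,0,0]
    - [-0.8,0.24,0,0]

```text
time: 13.47
eef_pos: [0.4587, -0.1006, 0.1266]
tcp_rot: [-0.0, 0.853, 0.521, -0.0]
ft_force: [-0.0, 0.1, -0.0]
finger_gap: 0.0699
finger_force: 0.0
```

Call:
apply_moves:
  motion:
    - [-0.27,0.08,0,-0.14]
    - [-0.54,0.16,0,-0.28]
    - [-0.8,0.24,0,-0.42]
    - [-0.8,0.24,0,-0.56]
    - [-0.8,0.24,0,-0.7]
    - [-0.8,0.24,0,-0.84]
    - [-0.8,0.24,0,-1.0]
    - [-0.8,0.24,0,-1.0]

```text
time: 14.13
eef_pos: [0.444, -0.1814, 0.1265]
tcp_rot: [-0.001, 0.586, 0.81, -0.0]
ft_force: [-0.1, 0.1, 0.2]
finger_gap: 0.0696
finger_force: 0.0
```

Call:
apply_moves:
  motion:
    - [0,0,0,-0.12]
    - [0,0,0,-0.24]
    - [0,0,0,-0.333]
    - [0,0,0,-0.333]
    - [0,0,0,-0.333]
  jaw: -0.08

```text
time: 14.55
eef_pos: [0.4443, -0.1814, 0.1269]
tcp_rot: [-0.0, 0.481, 0.877, -0.0]
ft_force: [0.2, 0.3, -0.3]
finger_gap: 0.0507
finger_force: 0.0
```

Run:
```python
from h import *
im,m=snap('wrist','w10.png'); s=robot.read_state(); delta([.446,-.181,.012],np.radians(122.8)); print(s['finger_gap'])
P=[.446,-.181,.026]; p=proj('wrist',m,P); rp=m['fx']*.014/np.linalg.norm(np.array(P)-ray('wrist',m,p)[0]); print(p,rp)
for c in circ(im,p,(rp*.88,rp*1.2),half=32): print(np.round(c,1),onz('wrist',m,c[:2],.026).round(4))
cv2.imwrite('pics/w10c.png',cv2.resize(im[120:320,180:450][:,:,::-1],None,fx=2.9,fy=2.9,interpolation=cv2.INTER_CUBIC))
```

```text
t 14.60 yaw 122.5 pos [ 0.4443 -0.1814  0.1269] q6 -1.01 delta [-0.006  0.016  1.149 -0.006]
0.05048073563618981
[317.68225184 196.82215856] 15.514924340441098
```

View pics/w10c.png

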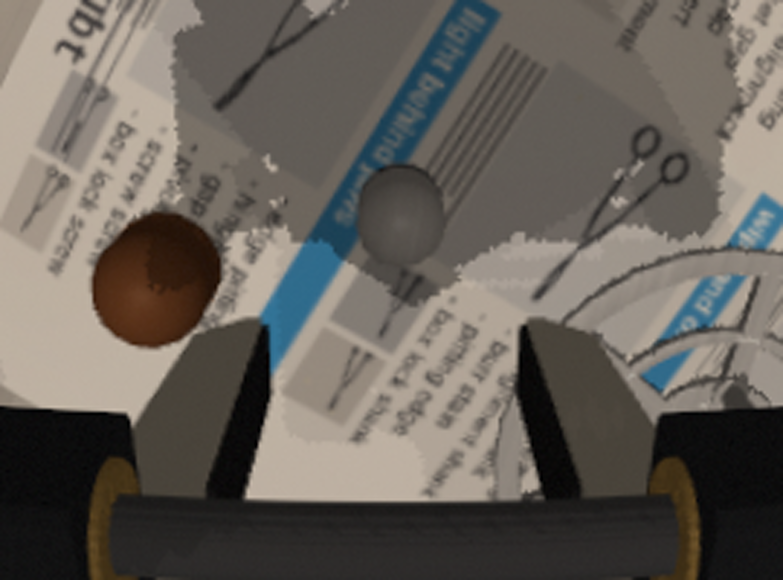

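The small head's dome arc is centred at crop (400,224), against a predicted (399,223). I'm descending.

Call:
apply_moves:
  motion:
    - [-0.005,0.015,0.1,0]
    - [-0.005,0.015,0.4,0]
    - [-0.005,0.015,0.7,0]
    - [-0.005,0.015,0.9,0]
    - [-0.005,0.015,0.9,0]

```text
time: 15.02
eef_pos: [0.4437, -0.18, 0.0323]
tcp_rot: [-0.003, 0.48, 0.877, -0.0]
ft_force: [-0.6, -0.0, -0.9]
finger_gap: 0.0502
finger_force: 0.0
```

Call:
apply_moves:
  motion:
    - [0,0,0.15,0]
    - [0,0,0.25,0]
    - [0,0,0.25,0]
    - [0,0,0.25,0]

```text
time: 15.35
eef_pos: [0.446, -0.1811, 0.0125]
tcp_rot: [-0.0, 0.479, 0.878, -0.0]
ft_force: [-0.0, 0.5, 0.2]
finger_gap: 0.0502
finger_force: 0.0
```

Call:
apply_moves:
  motion:
    - [0,0,0,0]
    - [0,0,0,0]
    - [0,0,0,0]
    - [0,0,0,0]
    - [0,0,0,0]
    - [0,0,0,0]
    - [0,0,0,0]
  jaw: 1
  force: 30

```text
time: 15.93
eef_pos: [0.4462, -0.1812, 0.0127]
tcp_rot: [0.0, 0.479, 0.878, 0.0]
ft_force: [-1.1, 1.3, 5.7]
finger_gap: 0.0271
finger_force: 30.0
```

Run:
```python
from h import *
s=robot.read_state(); print(s['finger_gap'],s['finger_force'],s['ft_force'].round(1)); delta([.5,.2571,.15],np.radians(122.8))
```

```text
0.027065829563453696 30.02308892668225 [-1.1  1.3  5.7]
t 15.93 yaw 122.8 pos [ 0.4462 -0.1812  0.0127] q6 -1.01 delta [ 3.393  2.826 -1.373  0.   ]
```

Call:
apply_moves:
  motion:
    - [0,0,-0.1,0]
    - [0,0,-0.4,0]
    - [0,0,-0.8,0]
    - [0,0,-0.9,0]

```text
time: 16.27
eef_pos: [0.4473, -0.1818, 0.1082]
tcp_rot: [0.003, 0.479, 0.878, 0.0]
ft_force: [1.9, 0.1, 0.6]
finger_gap: 0.0273
finger_force: 30.0
```

Call:
apply_moves:
  motion:
    - [0.23,0.19,-0.2,0]
    - [0.46,0.38,-0.4,0]
    - [0.68,0.565,-0.5,0]

```text
time: 16.52
eef_pos: [0.4569, -0.0926, 0.1551]
tcp_rot: [0.001, 0.479, 0.878, 0.0]
ft_force: [0.6, -1.1, -1.2]
finger_gap: 0.027
finger_force: 30.0
```

Call:
apply_moves:
  motion:
    - [0.23,0.19,0,0]
    - [0.46,0.38,0,0]
    - [0.68,0.565,0,0]

```text
time: 16.77
eef_pos: [0.4671, -0.0041, 0.1529]
tcp_rot: [0.0, 0.479, 0.878, 0.0]
ft_force: [-0.2, 0.1, -0.7]
finger_gap: 0.0271
finger_force: 30.0
```

Call:
apply_moves:
  motion:
    - [0.23,0.19,0,0]
    - [0.46,0.38,0,0]
    - [0.68,0.565,0,0]

```text
time: 17.02
eef_pos: [0.4777, 0.0838, 0.1527]
tcp_rot: [0.0, 0.479, 0.878, 0.0]
ft_force: [0.6, 0.4, 0.2]
finger_gap: 0.0266
finger_force: 30.0
```

Call:
apply_moves:
  motion:
    - [0.23,0.19,0,0]
    - [0.46,0.38,0,0]
    - [0.68,0.565,0,0]

```text
time: 17.27
eef_pos: [0.4883, 0.1716, 0.1526]
tcp_rot: [0.0, 0.479, 0.878, 0.0]
ft_force: [-0.3, 0.1, -1.6]
finger_gap: 0.0267
finger_force: 30.0
```

Call:
apply_moves:
  motion:
    - [0.23,0.19,0,0]
    - [0.46,0.38,0,0]
    - [0.67,0.565,0,0]
    - [0.67,0.565,0,0]
    - [0.67,0.565,0.4,0]
    - [0.67,0.565,0.7,0]
    - [0.67,0.565,0.8,0]
    - [0.67,0.565,0.8,0]

```text
time: 17.93
eef_pos: [0.4985, 0.2561, 0.0699]
tcp_rot: [-0.001, 0.479, 0.878, -0.002]
ft_force: [-0.2, -1.2, -1.1]
finger_gap: 0.0268
finger_force: 30.0
```

Run:
```python
from h import *
im,m=snap('wrist','w11.png'); s=robot.read_state(); print(s['finger_gap'],s['finger_force'],s['ft_force'].round(1)); delta([.5,.2571,.037],np.radians(122.8))
z=s['eef_pos'][2]-.0127+.026; y=yaw(s); print(z)
p=proj('wrist',m,[*s['eef_pos'][:2],z]); rp=m['fx']*.014/np.linalg.norm(np.array([*s['eef_pos'][:2],z])-ray('wrist',m,p)[0]); print(p,rp)
for c in circ(im,p,(rp*.88,rp*1.12)):
    d=(onz('wrist',m,c[:2],z)-s['eef_pos']); print(np.round(c,1),'off tool x %.1f y %.1f mm'%(1e3*(d[0]*np.cos(y)+d[1]*np.sin(y)),1e3*(d[0]*np.sin(y)-d[1]*np.cos(y))))
p=proj('wrist',m,[.5,.2571,.032]);rp=m['fx']*.022/np.linalg.norm(np.array([.5,.2571,.032])-ray('wrist',m,p)[0]); print('cup',p,rp)
for c in circ(im,p,(rp*.9,rp*1.2)): print(np.round(c,1),onz('wrist',m,c[:2],.032).round(4))
```

```text
0.026545745429376953 29.99488605419174 [-0.1 -0.1 -0.7]
t 17.98 yaw 122.8 pos [0.4995 0.2565 0.0723] q6 -0.14 delta [ 0.002  0.007  0.353 -0.   ]
0.08559920740471637
[318.00046398 256.02151708] 25.41221928125581
[317.8 252.5  27.3] off tool x 2.2 y -0.1 mm
[315.2 249.5  24.8] off tool x 4.0 y -1.5 mm
[314.2 243.2  26.4] off tool x 7.8 y -2.1 mm
cup [318.77480856 220.96855246] 31.034138403496264
[321.5 250.   31.2] [0.5142 0.239  0.032 ]
```

Call:
apply_moves:
  motion:
    - [0.0,0.005,0.05,0]
    - [0.0,0.005,0.15,0]
    - [0.0,0.005,0.25,0]
    - [0.0,0.005,0.32,0]
    - [0.0,0.005,0.355,0]
    - [0.0,0.005,0.355,0]

```text
time: 18.48
eef_pos: [0.4997, 0.2569, 0.0356]
tcp_rot: [-0.0, 0.479, 0.878, -0.001]
ft_force: [0.5, -0.3, -1.5]
finger_gap: 0.0268
finger_force: 30.0
```

Call:
apply_moves:
  motion:
    - [0,0,0,0]
    - [0,0,0,0]
    - [0,0,0,0]
    - [0,0,0,0]
  jaw: 0.0

```text
time: 18.82
eef_pos: [0.5004, 0.2573, 0.0372]
tcp_rot: [0.0, 0.479, 0.878, 0.0]
ft_force: [-0.1, -0.5, -0.1]
finger_gap: 0.045
finger_force: 0.0
```

Call:
apply_moves:
  motion:
    - [0,0,-0.1,0]
    - [0,0,-0.4,0]
    - [0,0,-0.8,0]
    - [0,0,-1.0,0]
    - [0,0,-1.0,0]

```text
time: 19.23
eef_pos: [0.5019, 0.258, 0.1432]
tcp_rot: [0.002, 0.479, 0.878, 0.003]
ft_force: [0.5, 0.3, 1.4]
finger_gap: 0.0464
finger_force: 0.0
```

Run:
```python
from h import *
im,m=snap('wrist','w12.png'); s=robot.read_state(); print(s['ft_force'].round(1))
P=[.5,.2571,.048]; p=proj('wrist',m,P);rp=m['fx']*.014/np.linalg.norm(np.array(P)-ray('wrist',m,p)[0]); print(p,rp)
for c in circ(im,p,(rp*.88,rp*1.15),half=30): print(np.round(c,1),onz('wrist',m,c[:2],P[2]).round(4))
delta([.58,-.19,.2],np.radians(90))
# plate: top image outer circle
it=cv2.imread('pics/top0.png')[:,:,::-1].copy(); mt=camera_model('top')
for c in circ(it,(379,186),(28,36),p2=20): print('plate',np.round(c,1),onz('top',mt,c[:2],.005).round(4))
h1,h2=[np.array(q)/4+[300,150] for q in ((285,160),(382,126))]
a,b=onz('top',mt,h1,.05),onz('top',mt,h2,.05); print(a,b,np.degrees(np.arctan2(*(b-a)[1::-1])))
cv2.imwrite('pics/w12c.png',cv2.resize(im[120:320,180:450][:,:,::-1],None,fx=2.9,fy=2.9,interpolation=cv2.INTER_CUBIC))
```

```text
[-0.1  0.6 -1.3]
[312.63278615 197.48088205] 15.841271478821403
[312.5 192.   16.2] [0.4972 0.2613 0.048 ]
[312.  189.5  14.2] [0.4956 0.2629 0.048 ]
t 19.28 yaw 122.8 pos [0.5012 0.2577 0.1403] q6 -0.14 delta [-4.19  -1.763 -0.597  0.729]
[ 0.58655813 -0.17005995  0.05      ] [ 0.60725417 -0.23278518  0.05      ] -71.73981983175531
```

Call:
apply_moves:
  motion:
    - [-0.1,-0.04,-0.3,0]
    - [-0.48,-0.18,-0.5,0]
    - [-0.87,-0.336,-0.6,0]
  jaw: -0.2

```text
time: 19.53
eef_pos: [0.5181, 0.1706, 0.1972]
tcp_rot: [0.0, 0.477, 0.879, 0.0]
ft_force: [1.0, 0.3, 1.2]
finger_gap: 0.0554
finger_force: 0.0
```

Call:
apply_moves:
  motion:
    - [-0.3,-0.11,0,0]
    - [-0.6,-0.22,0,0]
    - [-0.87,-0.336,0,0]

```text
time: 19.78
eef_pos: [0.5369, 0.0774, 0.195]
tcp_rot: [-0.0, 0.479, 0.878, -0.0]
ft_force: [0.4, 0.4, -0.9]
finger_gap: 0.0553
finger_force: 0.0
```

Call:
apply_moves:
  motion:
    - [-0.3,-0.11,0,0]
    - [-0.6,-0.22,0,0]
    - [-0.87,-0.336,0,0]

```text
time: 20.03
eef_pos: [0.5557, -0.0139, 0.1947]
tcp_rot: [-0.0, 0.479, 0.878, -0.0]
ft_force: [0.2, 0.4, 0.7]
finger_gap: 0.056
finger_force: 0.0
```

Call:
apply_moves:
  motion:
    - [-0.3,-0.11,0,0]
    - [-0.6,-0.22,0,0]
    - [-0.87,-0.336,0,0]

```text
time: 20.28
eef_pos: [0.5747, -0.1052, 0.1947]
tcp_rot: [-0.001, 0.479, 0.878, -0.0]
ft_force: [0.7, 0.8, 0.4]
finger_gap: 0.0555
finger_force: 0.0
```

Call:
apply_moves:
  motion:
    - [-0.3,-0.11,0,0.1]
    - [-0.6,-0.22,0,0.2]
    - [-0.87,-0.336,0,0.32]
    - [-0.87,-0.336,0,0.32]
    - [-0.87,-0.336,0,0.32]

```text
time: 20.7
eef_pos: [0.5933, -0.1959, 0.1942]
tcp_rot: [-0.001, 0.586, 0.811, -0.0]
ft_force: [0.2, 0.5, 0.8]
finger_gap: 0.0558
finger_force: 0.0
```

Run:
```python
from h import *
im,m=snap('wrist','w13.png'); delta([.597,-.201,.1],np.radians(108.3)); print(proj('wrist',m,[.597,-.201,.051]))
it,_=snap('top','top1.png')
a=cv2.resize(im[90:290,200:430],None,fx=3.4,fy=3,interpolation=cv2.INTER_CUBIC)
a=cv2.resize(im[100:300,200:400],None,fx=2,fy=2)
a=cv2.resize(im[90:300,190:450],(520,420),interpolation=cv2.INTER_CUBIC)
w12=cv2.imread('pics/w12.png')[:,:,::-1]
b=cv2.resize(w12[130:260,240:380],(280,260),interpolation=cv2.INTER_CUBIC)
c=cv2.resize(it[160:270,180:280],(280,308),interpolation=cv2.INTER_CUBIC)
M=np.zeros((572,800,3),np.uint8); M[:420,:520]=a; M[:260,520:]=b; M[260:568,520:]=c
cv2.imwrite('pics/m1.png',M[:,:,::-1])
```

```text
t 20.75 yaw 108.4 pos [ 0.5933 -0.1949  0.1946] q6 -0.68 delta [-0.07   0.015  0.946  0.003]
[317.85467327 190.2906441 ]
```

View pics/m1.png

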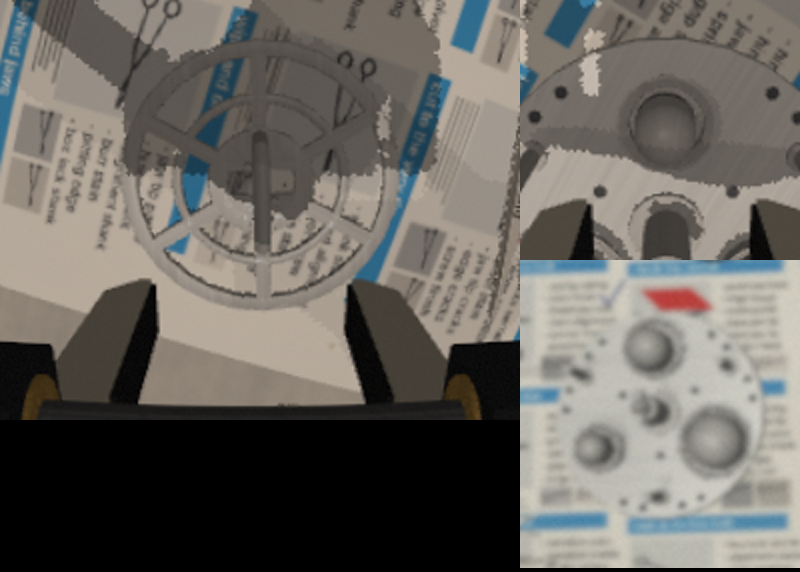

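The montage shows all three heads standing in their cups. The handle bar runs from panel (259,133) to (263,255), and the plate rim is centred at (260.5,174).

Run:
```python
from h import *
v=np.load('pics/w13.png.npy'); m=dict(fx=v[0],fy=v[1],cx=v[2],cy=v[3],rvec=v[4:7],tvec=v[7:10])
f=lambda p,z: onz('wrist',m,((p[0]+.5)/2-.5+190,(p[1]+.5)/2-.5+90),z)
l,r,t,b=[f(p,.005) for p in ((124,174),(397,174),(260.5,40),(260.5,308))]
print('centre',((l+r)/2).round(4),((t+b)/2).round(4),np.linalg.norm(l-r),np.linalg.norm(t-b))
a,c=f((259,133),.051),f((263,255),.051); print('bar',a.round(4),c.round(4),((a+c)/2).round(4),np.linalg.norm(a-c),np.degrees(np.arctan2(*(a-c)[1::-1])))
# sub-pixel bar axis: dark bar columns per row
g=cv2.cvtColor(cv2.imread('pics/w13.png'),cv2.COLOR_BGR2GRAY).astype(float)
for row in (160,170,186,194,204,210): print(row,g[row,308:334].astype(int))
```

```text
centre [ 0.5985 -0.1958  0.005 ] [ 0.5997 -0.2     0.005 ] 0.16357999890183542 0.1649828266117256
bar [ 0.587  -0.1667  0.051 ] [ 0.6099 -0.2281  0.051 ] [ 0.5985 -0.1974  0.051 ] 0.06553745661327921 110.45069650990303
160 [80 82 81 83 81 80 79 76 60 55 56 57 59 62 59 61 74 82 81 80 81 82 83 83
 85 84]
170 [79 79 79 80 75 74 74 72 62 63 67 70 73 75 73 71 71 75 81 80 80 80 80 81
 80 80]
186 [63 68 68 69 70 75 85 88 73 66 70 75 78 81 80 77 73 76 82 78 74 75 75 75
 72 72]
194 [147 145 146 147 154 148 154 157 130  77  68  74  77  80  81  78  73  74
  78  81  79  79  78  80  80  80]
204 [156 151 133 139 139 139 139 139 139  77  67  72  77  81  80  78  73 105
 139 113 133 142 146 149 159 152]
210 [161 156 147 143 125 112 128 152 155  85  68  72  76  79  82  78  73 115
 161 161 160 150 125  95  91  73]
```

Call:
apply_moves:
  motion:
    - [-0.04,0.04,0.1,-0.03]
    - [-0.04,0.04,0.4,-0.03]
    - [-0.04,0.04,0.8,-0.03]
    - [-0.04,0.04,0.95,-0.03]
    - [-0.04,0.04,0.95,-0.03]

```text
time: 21.22
eef_pos: [0.597, -0.1959, 0.0959]
tcp_rot: [-0.003, 0.574, 0.819, -0.001]
ft_force: [0.2, 0.6, -0.3]
finger_gap: 0.0554
finger_force: 0.0
```

Call:
apply_moves:
  motion:
    - [0,0,0.15,0]
    - [0,0,0.35,0]
    - [0,0,0.55,0]
    - [0,0,0.67,0]
    - [0,0,0.67,0]
    - [0,0,0.67,0]

```text
time: 21.72
eef_pos: [0.5992, -0.1974, 0.0343]
tcp_rot: [0.0, 0.575, 0.818, 0.0]
ft_force: [-0.3, -0.1, 0.7]
finger_gap: 0.0561
finger_force: 0.0
```

Call:
apply_moves:
  motion:
    - [0,0,0,0]
    - [0,0,0,0]
    - [0,0,0,0]
    - [0,0,0,0]
    - [0,0,0,0]
    - [0,0,0,0]
    - [0,0,0,0]
    - [0,0,0,0]
  jaw: 1
  force: 50

```text
time: 22.38
eef_pos: [0.5988, -0.1973, 0.0335]
tcp_rot: [0.0, 0.575, 0.818, 0.0]
ft_force: [0.1, 0.6, -0.5]
finger_gap: 0.008
finger_force: 50.1
```

Call:
apply_moves:
  motion:
    - [0,0,-0.1,0]
    - [0,0,-0.3,0]
    - [0,0,-0.6,0]
    - [0,0,-0.9,0]
    - [0,0,-0.9,0]
    - [0,0,-0.9,0]

```text
time: 22.88
eef_pos: [0.5994, -0.1976, 0.1256]
tcp_rot: [0.001, 0.575, 0.818, 0.0]
ft_force: [-0.5, 1.3, -3.1]
finger_gap: 0.0075
finger_force: 50.0
```

Run:
```python
from h import *
im,m=snap('wrist','w14.png'); s=robot.read_state(); print(s['finger_gap'],s['finger_force'],s['ft_force'].round(1),s['ft_torque'].round(2)); delta([.5335,.205,.16],np.radians(92.8))
g=cv2.cvtColor(im,cv2.COLOR_RGB2GRAY).astype(int)
for row in (130,160,200,230): print(row,g[row,300:336])
cv2.imwrite('pics/w14c.png',cv2.resize(im[60:330,130:510][:,:,::-1],None,fx=2,fy=2,interpolation=cv2.INTER_CUBIC))
```

```text
0.007491566640863734 49.99794781208038 [-0.1 -0.5 -4.3] [-0.02 -0.05 -0.04]
t 22.93 yaw 109.8 pos [ 0.5987 -0.1973  0.1236] q6 -0.70 delta [ 4.007  0.747 -0.364  0.377]
130 [ 58  67  82  96 103 103 103 101  95  87  87  86  87  86  86  88  90  90
  88  87  89  87  84  67  79  86  86  91 103 102  98  94  94  94  94  95]
160 [87 85 85 85 85 85 86 87 87 87 86 85 85 84 85 87 87 88 88 86 87 85 86 86
 87 89 89 90 90 89 88 88 90 91 92 94]
200 [86 85 84 84 83 83 83 78 66 57 58 58 58 58 58 59 59 60 60 60 62 62 67 80
 86 87 86 85 84 85 83 84 85 86 86 86]
230 [104  89  84  82  77  69  67  64  64  68  70  74  76  78  81  83  84  83
  82  82  78  77  74  73  77  77  72  70  71  71  67  68  72  89 115 128]
```

The plate is gripped: 8 mm gap and −4.3 N load. I'm carrying it to the post and squaring it to the bar.

Call:
apply_moves:
  motion:
    - [0.05,0.01,-0.15,0]
    - [0.2,0.03,-0.4,0]
    - [0.5,0.09,-0.6,0]
    - [0.8,0.15,-0.6,0]

```text
time: 23.27
eef_pos: [0.5863, -0.1166, 0.1875]
tcp_rot: [0.002, 0.576, 0.817, 0.001]
ft_force: [0.5, 0.5, -1.4]
finger_gap: 0.0073
finger_force: 50.0
```

Call:
apply_moves:
  motion:
    - [0.25,0.05,0,0]
    - [0.52,0.1,0,0]
    - [0.8,0.15,0,0]

```text
time: 23.52
eef_pos: [0.5721, -0.0352, 0.1832]
tcp_rot: [-0.001, 0.575, 0.818, -0.0]
ft_force: [0.2, -0.2, -1.5]
finger_gap: 0.0074
finger_force: 50.0
```

Call:
apply_moves:
  motion:
    - [0.25,0.05,0,0]
    - [0.52,0.1,0,0]
    - [0.8,0.15,0,0]

```text
time: 23.77
eef_pos: [0.5591, 0.0451, 0.1832]
tcp_rot: [-0.001, 0.575, 0.818, -0.0]
ft_force: [-0.5, 0.5, -2.9]
finger_gap: 0.0075
finger_force: 50.0
```

Call:
apply_moves:
  motion:
    - [0.25,0.05,0,0]
    - [0.52,0.1,0,0]
    - [0.8,0.15,0,0]

```text
time: 24.02
eef_pos: [0.5461, 0.1254, 0.1832]
tcp_rot: [-0.001, 0.575, 0.818, -0.001]
ft_force: [0.4, 0.1, -2.7]
finger_gap: 0.0071
finger_force: 50.0
```

Call:
apply_moves:
  motion:
    - [0.25,0.05,0,0.1]
    - [0.52,0.1,0,0.2]
    - [0.72,0.14,0,0.3]
    - [0.8,0.15,0,0.377]
    - [0.8,0.15,0,0.377]
    - [0.8,0.15,0,0.377]
    - [0.8,0.15,0,0.377]

```text
time: 24.6
eef_pos: [0.534, 0.2039, 0.1833]
tcp_rot: [-0.0, 0.689, 0.725, -0.0]
ft_force: [0.2, -0.2, -3.2]
finger_gap: 0.0072
finger_force: 50.0
```

Run:
```python
from h import *
s=robot.read_state(); print(s['finger_gap'],s['ft_force'].round(1),s['ft_torque'].round(2)); delta([.5335,.205,.14],np.radians(92.8))
```

```text
0.007243019831391683 [ 0.2 -0.2 -3.2] [-0.03 -0.11 -0.03]
t 24.60 yaw 92.9 pos [0.534  0.2039 0.1833] q6 0.27 delta [ 0.011 -0.005  0.433  0.002]
```

Call:
apply_moves:
  motion:
    - [0.01,-0.005,0.15,0]
    - [0.01,-0.005,0.3,0]
    - [0.01,-0.005,0.45,0]
    - [0.01,-0.005,0.48,0]
    - [0.01,-0.005,0.48,0]
    - [0.01,-0.005,0.48,0]

```text
time: 25.1
eef_pos: [0.5337, 0.2051, 0.1356]
tcp_rot: [-0.0, 0.69, 0.724, -0.0]
ft_force: [0.7, -0.1, -1.6]
finger_gap: 0.0075
finger_force: 50.0
```

Run:
```python
from h import *
im,m=snap('wrist','w15.png'); s=robot.read_state(); delta([.5335,.205,.1],np.radians(92.8)); z=s['eef_pos'][2]
x0,y0=150,130
for n,P in [('tip',[.5335,.205,.088]),('plate centre@tcp',[*s['eef_pos'][:2],z-.0285])]: print(n,((proj('wrist',m,P)-[x0,y0]+.5)*2.3-.5).round(0))
c=s['eef_pos']; y=yaw(s)
for k,a in enumerate(np.radians([0,90,180,270])): print('rim',k*90,((proj('wrist',m,[c[0]+.084*np.cos(y+a),c[1]+.084*np.sin(y+a),z-.0285])-[x0,y0]+.5)*2.3-.5).round(0))
cv2.imwrite('pics/w15c.png',cv2.resize(im[y0:y0+260,x0:x0+340][:,:,::-1],None,fx=2.3,fy=2.3,interpolation=cv2.INTER_CUBIC))
```

```text
t 25.15 yaw 92.8 pos [0.5339 0.2053 0.1362] q6 0.27 delta [-0.002 -0.004  0.362 -0.   ]
tip [382. 198.]
plate centre@tcp [384. 220.]
rim 0 [384. -72.]
rim 90 [112. 217.]
rim 180 [383. 443.]
rim 270 [654. 218.]
```

View pics/w15c.png

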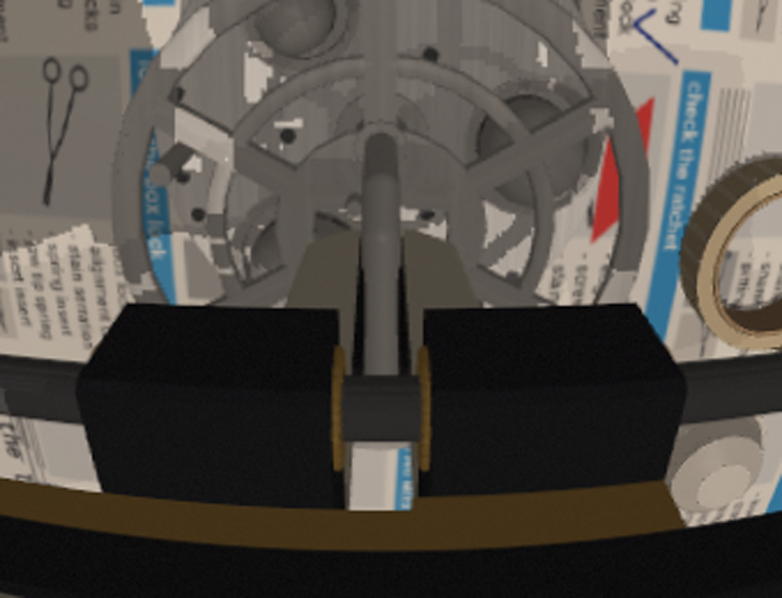

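The rim edges at crop 112 and 650 match the prediction (112 and 654). I'll check the fore-aft rim edge numerically.

Run:
```python
from h import *
v=np.load('pics/w15.png.npy'); m=dict(fx=v[0],fy=v[1],cx=v[2],cy=v[3],rvec=v[4:7],tvec=v[7:10])
s=robot.read_state(); c=s['eef_pos']; y=yaw(s); g=cv2.cvtColor(cv2.imread('pics/w15.png'),cv2.COLOR_BGR2GRAY).astype(int)
for deg in (-20,-10,10,20):
    out=[]
    for r in range(74,95):
        a=y+np.radians(deg); p=proj('wrist',m,[c[0]+r/1e3*np.cos(a),c[1]+r/1e3*np.sin(a),c[2]-.0285]); out.append(int(cv2.getRectSubPix(g.astype(np.float32),(1,1),(float(p[0]),float(p[1])))[0,0]))
    print(deg,out)
```

```text
-20 [99, 100, 103, 105, 104, 89, 93, 98, 107, 112, 113, 113, 114, 116, 116, 108, 87, 83, 92, 127, 123]
-10 [100, 101, 104, 105, 106, 95, 106, 116, 117, 117, 116, 116, 117, 116, 116, 115, 115, 107, 69, 67, 67]
10 [100, 103, 104, 106, 107, 101, 98, 112, 113, 114, 113, 113, 114, 113, 114, 114, 115, 114, 111, 120, 121]
20 [100, 102, 103, 105, 106, 102, 81, 95, 109, 111, 111, 111, 111, 111, 112, 111, 109, 112, 117, 121, 121]
```

Run:
```python
from h import *
v=np.load('pics/w15.png.npy'); m=dict(fx=v[0],fy=v[1],cx=v[2],cy=v[3],rvec=v[4:7],tvec=v[7:10])
s=robot.read_state(); c=s['eef_pos']; y=yaw(s); g=cv2.cvtColor(cv2.imread('pics/w15.png'),cv2.COLOR_BGR2GRAY).astype(np.float32)
print('r   ',list(range(66,92)))
for deg in (-100,-90,-80,-65,-50,-35,0,35,50,65,80,90,100):
    out=[]
    for r in range(66,92):
        a=y+np.radians(deg); p=proj('wrist',m,[c[0]+r/1e3*np.cos(a),c[1]+r/1e3*np.sin(a),c[2]-.0285]); out.append(int(cv2.getRectSubPix(g,(1,1),(float(p[0]),float(p[1])))[0,0]))
    print('%5d'%deg,*['%3d'%o for o in out])
```

```text
r    [66, 67, 68, 69, 70, 71, 72, 73, 74, 75, 76, 77, 78, 79, 80, 81, 82, 83, 84, 85, 86, 87, 88, 89, 90, 91]
 -100 176 176 176 174 160 121 109  70  79  86  85  84  83  84  85  85 100 162 175 175 173 152 115  98  97  97
  -90  83  84  84  83  84  89  76  69  85  85  85  84  85  86  84  91 126 169 175 174 160 117 101 124 127 113
  -80  95  84  84  84  84  82  61  76  86  87  86  86  84  85  86  93 139 159 163 171 175 175 152 116 101 119
  -65  88 114 148 148 147 147 147 151 114  86  88  88  89  88  90 112 132 122 114 107  92 105 140 159 159 159
  -50 107 100 101 108 100  84  95 122 164 161 160 159 159 154 129 116 131 177 188 188 187 174 153 128 112 118
  -35 109 109 112 112  93  94  97  98 100 101 101 103 104  99 137 165 149 168 154 118 121 120 172 188 180 163
    0 104 104 105 105 105 105 104 102 104 105 107 108 110 102 100 113 113 113 114 113 113 114 114 114 114 114
   35  98 101 101 103 105  77  97 102 103 104 104 103 102 101  95 102 112 112 112 112 121 111 155 169 169 169
   50 110 109 109 110 111 106 104 157 165 163 162 161 159 158 156 145 172 187 188 187 185 174 147 131 120 120
   65 160 140  97  97  96  96  96  97  97  98  99  98  97  97 100  99  96 106 119 112 110 109 109 110 109 109
   80  96  97  97  99  99  99  97  78  70  90  98  98  99  99  98  94  92  94 103 107 108 108 108 108 107 107
   90  72  69  69  70  71  72  71  67  68  86  95  99  97  97  95  95  94  94  99 107 108 108 108 108 108 109
  100 154 120 109 125 132 143 143 134 100  74  84  88  87  87  86  85  84  83  93 121 135 152 171 170 157 135
```

The rim fit says the plate sits 3.3 mm behind the TCP in tool x and 1 mm to the side. I'm correcting that and lowering in small steps while watching the force.

Call:
apply_moves:
  motion:
    - [0.031,0.006,0.02,0]
    - [0.031,0.006,0.07,0]
    - [0.031,0.006,0.12,0]
    - [0.031,0.006,0.16,0]
    - [0.031,0.006,0.16,0]
    - [0.031,0.006,0.16,0]

```text
time: 25.65
eef_pos: [0.5339, 0.2085, 0.1191]
tcp_rot: [-0.0, 0.69, 0.724, -0.0]
ft_force: [-0.4, -0.1, -2.7]
finger_gap: 0.0073
finger_force: 50.0
```

Call:
apply_moves:
  motion:
    - [0,0,0.03,0]
    - [0,0,0.05,0]
    - [0,0,0.07,0]
    - [0,0,0.07,0]

```text
time: 25.98
eef_pos: [0.5339, 0.2085, 0.112]
tcp_rot: [-0.0, 0.69, 0.724, -0.0]
ft_force: [-1.0, 0.2, -3.7]
finger_gap: 0.0077
finger_force: 50.0
```

Call:
apply_moves:
  motion:
    - [0,0,0.02,0]
    - [0,0,0.04,0]
    - [0,0,0.04,0]

```text
time: 26.23
eef_pos: [0.5339, 0.2085, 0.108]
tcp_rot: [-0.0, 0.69, 0.724, -0.0]
ft_force: [0.4, 0.3, -3.8]
finger_gap: 0.0072
finger_force: 50.0
```

No contact yet, and the underside is now below the bar's top. Continuing down.

Call:
apply_moves:
  motion:
    - [0,0,0.02,0]
    - [0,0,0.04,0]
    - [0,0,0.06,0]
    - [0,0,0.06,0]

```text
time: 26.57
eef_pos: [0.5339, 0.2085, 0.102]
tcp_rot: [-0.0, 0.69, 0.724, -0.0]
ft_force: [-0.1, 0.1, -3.1]
finger_gap: 0.0077
finger_force: 50.0
```

Call:
apply_moves:
  motion:
    - [0,0,0.01,0]
    - [0,0,0.02,0]
    - [0,0,0.02,0]

```text
time: 26.82
eef_pos: [0.534, 0.2086, 0.1003]
tcp_rot: [-0.0, 0.69, 0.724, -0.0]
ft_force: [-0.2, 0.1, -2.5]
finger_gap: 0.0077
finger_force: 50.0
```

Call:
apply_moves:
  motion:
    - [0,0,0.005,0]
    - [0,0,0.01,0]
    - [0,0,0.01,0]

```text
time: 27.07
eef_pos: [0.534, 0.2086, 0.0995]
tcp_rot: [-0.0, 0.69, 0.724, -0.0]
ft_force: [-0.3, 0.5, -2.8]
finger_gap: 0.0076
finger_force: 50.0
```

Call:
apply_moves:
  motion:
    - [0,0,0.005,0]
    - [0,0,0.01,0]
    - [0,0,0.01,0]
    - [0,0,0.01,0]

```text
time: 27.4
eef_pos: [0.5341, 0.2086, 0.0994]
tcp_rot: [0.0, 0.69, 0.724, 0.0]
ft_force: [-5.0, -1.6, 7.0]
finger_gap: 0.0076
finger_force: 50.0
```

Call:
apply_moves:
  motion:
    - [0,0,0.005,0]
    - [0,0,0.01,0]
    - [0,0,0.01,0]
    - [0,0,0.01,0]

```text
time: 27.73
eef_pos: [0.5341, 0.2087, 0.0993]
tcp_rot: [0.0, 0.69, 0.724, 0.0]
ft_force: [-10.3, -3.3, 16.2]
finger_gap: 0.0074
finger_force: 50.0
```

It seated at z≈0.0993, as expected. I'll ease the downward load, then turn clockwise while keeping the plate's centre on the post.

Call:
apply_moves:
  motion:
    - [0,0,-0.015,0]
    - [0,0,-0.015,0]
    - [0,0,-0.015,0]

```text
time: 27.98
eef_pos: [0.5342, 0.2087, 0.0994]
tcp_rot: [0.0, 0.69, 0.724, 0.0]
ft_force: [-1.3, -0.5, 5.0]
finger_gap: 0.0076
finger_force: 50.0
```

Call:
apply_moves:
  motion:
    - [-0.001,0.003,0,0.12]
    - [-0.003,0.006,0,0.25]
    - [-0.006,0.012,0,0.5]
    - [-0.006,0.012,0,0.5]
    - [-0.006,0.012,0,0.5]

```text
time: 28.4
eef_pos: [0.5357, 0.2081, 0.0994]
tcp_rot: [0.0, 0.819, 0.574, 0.001]
ft_force: [0.8, 0.3, 3.5]
finger_gap: 0.0074
finger_force: 50.2
```

Run:
```python
from h import *
s=robot.read_state(); print(s['finger_gap'],s['ft_force'].round(1),s['ft_torque'].round(2)); delta([.534,.2086,.0995],np.radians(92.8))
```

```text
0.0074067588850573905 [0.8 0.3 3.5] [ 0.   -0.24  0.22]
t 28.40 yaw 70.1 pos [0.5357 0.2081 0.0994] q6 0.67 delta [-0.001 -0.018 -0.001 -0.505]
```

The plate turns freely. Continuing in the same small arcs.

Call:
apply_moves:
  motion:
    - [-0.001,0.003,0,0.12]
    - [-0.003,0.006,0,0.25]
    - [-0.006,0.012,0,0.5]
    - [-0.006,0.012,0,0.5]
    - [-0.006,0.012,0,0.5]

```text
time: 28.82
eef_pos: [0.5366, 0.2071, 0.0994]
tcp_rot: [0.0, 0.915, 0.404, 0.001]
ft_force: [0.4, 0.2, 5.3]
finger_gap: 0.0079
finger_force: 50.4
```

Call:
apply_moves:
  motion:
    - [-0.001,0.003,0,0.12]
    - [-0.003,0.006,0,0.25]
    - [-0.006,0.012,0,0.5]
    - [-0.006,0.012,0,0.5]
    - [-0.006,0.012,0,0.5]

```text
time: 29.23
eef_pos: [0.537, 0.2059, 0.0994]
tcp_rot: [0.0, 0.976, 0.219, 0.001]
ft_force: [0.7, -0.8, 5.7]
finger_gap: 0.0077
finger_force: 50.4
```

Call:
apply_moves:
  motion:
    - [-0.001,0.003,0,0.12]
    - [-0.003,0.006,0,0.25]
    - [-0.005,0.01,0,0.4]
    - [-0.005,0.01,0,0.4]
    - [-0.005,0.01,0,0.4]

```text
time: 29.65
eef_pos: [0.537, 0.2047, 0.0994]
tcp_rot: [-0.0, 0.998, 0.065, 0.0]
ft_force: [0.5, -0.5, 5.2]
finger_gap: 0.0078
finger_force: 50.2
```

Run:
```python
from h import *
s=robot.read_state(); print(s['finger_gap'],s['ft_force'].round(1),s['ft_torque'].round(2)); delta([.534,.2086,.0995],np.radians(-2.2))
```

```text
0.00782096659140399 [ 0.5 -0.5  5.2] [-0.1   0.01  0.11]
t 29.65 yaw 7.5 pos [0.537  0.2047 0.0994] q6 1.76 delta [-0.025 -0.042 -0.001  0.215]
```

Call:
apply_moves:
  motion:
    - [-0.001,0.002,0,0.08]
    - [-0.002,0.004,0,0.16]
    - [-0.002,0.004,0,0.16]

```text
time: 29.9
eef_pos: [0.5368, 0.2043, 0.0994]
tcp_rot: [-0.0, 1.0, 0.001, 0.0]
ft_force: [0.6, -0.0, 5.4]
finger_gap: 0.0074
finger_force: 50.4
```

Call:
apply_moves:
  motion:
    - [0,0.001,0,0.05]
    - [0,0.001,0,0.08]
    - [0,0.001,0,0.08]

```text
time: 30.15
eef_pos: [0.5368, 0.2042, 0.0994]
tcp_rot: [-0.0, 1.0, -0.029, 0.0]
ft_force: [0.4, -1.5, 5.3]
finger_gap: 0.0075
finger_force: 50.5
```

Run:
```python
from h import *
s=robot.read_state(); print(s['finger_gap'],s['ft_force'].round(1),s['ft_torque'].round(2)); delta([.534,.2086,.0995],np.radians(-2.2))
```

```text
0.007544370991948763 [ 0.4 -1.5  5.3] [-0.   -0.02  0.28]
t 30.15 yaw -3.3 pos [0.5368 0.2042 0.0994] q6 1.95 delta [-0.031 -0.042 -0.001 -0.026]
```

Call:
apply_moves:
  motion:
    - [0,0,0,0.03]
    - [0,0,0,0.05]
    - [0,0,0,0.05]

```text
time: 30.4
eef_pos: [0.5368, 0.2043, 0.0994]
tcp_rot: [-0.0, 0.999, -0.049, 0.0]
ft_force: [0.5, 0.8, 6.1]
finger_gap: 0.0074
finger_force: 50.6
```

Run:
```python
from h import *
s=robot.read_state(); print(s['finger_gap'],s['ft_force'].round(1),s['ft_torque'].round(2)); delta([.534,.2086,.0995],np.radians(-2.2))
```

```text
0.007399892590932907 [0.5 0.8 6.1] [0.07 0.13 0.3 ]
t 30.40 yaw -5.6 pos [0.5368 0.2043 0.0994] q6 1.99 delta [-0.032 -0.04  -0.001 -0.075]
```

The plate has turned 98° and the torque has levelled off at the stop. Releasing and backing off.

Call:
apply_moves:
  motion:
    - [0,0,0,0]
    - [0,0,0,0]
    - [0,0,0,0]
    - [0,0,0,0]
  jaw: 0.2

```text
time: 30.73
eef_pos: [0.5364, 0.2041, 0.0987]
tcp_rot: [0.0, 0.999, -0.05, -0.0]
ft_force: [-0.5, -0.2, 0.4]
finger_gap: 0.0295
finger_force: 0.0
```

Call:
apply_moves:
  motion:
    - [0,0,-0.05,0]
    - [0,0,-0.2,0]
    - [0,0,-0.5,0]
    - [0,0,-0.9,0]
    - [0,0,-0.9,0]

```text
time: 31.15
eef_pos: [0.5384, 0.2048, 0.197]
tcp_rot: [-0.002, 0.999, -0.05, 0.004]
ft_force: [0.7, 0.4, 1.8]
finger_gap: 0.0372
finger_force: 0.0
```

Call:
apply_moves:
  motion:
    - [-0.2,0,-0.1,0]
    - [-0.5,0,-0.2,0]
    - [-0.8,0,-0.2,0]
    - [-0.8,0,-0.2,0]
    - [-0.8,0,-0.2,0]

```text
time: 31.57
eef_pos: [0.4563, 0.2125, 0.2099]
tcp_rot: [-0.0, 0.999, -0.05, 0.001]
ft_force: [-1.4, -0.3, 0.5]
finger_gap: 0.0372
finger_force: 0.0
```

Run:
```python
from h import *
im,m=snap('wrist','w16.png'); print(robot.read_state()['ft_force'].round(1),robot.read_state()['eef_pos'])
y=np.radians(2.8)
g=cv2.cvtColor(im,cv2.COLOR_RGB2GRAY).astype(np.float32)
print('r   ',list(range(72,94)))
C=np.array([.5335,.205,.071])
for deg in range(0,360,30):
    a=np.radians(deg); out=[]
    for r in range(72,94):
        p=proj('wrist',m,C+r/1e3*np.array([np.cos(a),np.sin(a),0])); out.append(int(cv2.getRectSubPix(g,(1,1),(float(p[0]),float(p[1])))[0,0]))
    print('%4d'%deg,*['%3d'%o for o in out])
print('handle',proj('wrist',m,[.5335,.205,.117]))
it,mt=snap('top','top2.png')
a=cv2.resize(im[0:230,150:500],(525,345)); b=cv2.resize(it[160:270,180:280],(270,297),interpolation=cv2.INTER_CUBIC)
M=np.zeros((345,795,3),np.uint8);M[:,:525]=a;M[:297,525:]=b; cv2.imwrite('pics/m2.png',M[:,:,::-1])
```

```text
[-0.2 -0.3  0.3] [0.45701718 0.21231436 0.20953175]
r    [72, 73, 74, 75, 76, 77, 78, 79, 80, 81, 82, 83, 84, 85, 86, 87, 88, 89, 90, 91, 92, 93]
   0 143 142 144 144 143 142 140 139 137 130 100  77  72  71  71  71  71  72  72  72  71  71
  30  78 101 138 148 148 144 141 138 134 127 135 156 154 147 139 127 122 140 160 164 165 164
  60 134 133 135 150 146 139 135 133 132 129 120 114 113 100  86  91 101 109 113 115 115 115
  90  91  88 106 131 141 139 135 130 128 129 126 118 118 129 125  95 115 109 133 156 161 154
 120  87  88  89  89  88  88  89  90  88  87  86  86  92 104 107 107 107 107 106 105 103  97
 150  99  95  83  76  86  88  89  90  90  89  88  86  93 102 101  90  75  63  60  59  59  60
 180  76  76  76  76  76  76  80  81  81  79  78  80  81  82  86  93  93  81  69  63  74  93
 210  90  88  83  75  76  78  78  78  78  76  76  80 100 144 154 153 153 153 150 139 120  97
 240 138 134 131 139 140 142 142 141 140 139 138 135 132 146 151 151 148 137 119 130 125 130
 270 159 143 115 121 150 150 142 140 139 136 133 130 125 130 146 134 128 134 146 141 139 134
 300 103 109 124 142 152 149 144 139 135 132 129 132 140 139 137 138 137 137 137 140 142 147
 330 147 104 116 143 151 150 148 144 142 138 134 144 152 153 153 153 153 153 153 151 141 128
handle [315.13448941 107.88396978]
```

Run:
```python
from plant import order
print(order.close_job())
```

```text
the job is handed in; nothing more can be done
None
```

The job is handed in: all three heads stand in their own cups, and the plate is seated on the post, turned about 98° clockwise and released; the bowl and tape were not approached, and the judge's result was not shown to me.

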